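# Load a row of box sections into the stop jig

## Task

Slide the three black box section offcuts that lie in front of the jig along the bench as one closed row, without lifting them, between the rails of the jig until the row is fully home against the end stop; never force it if it jams. Lean on the row gently for about a second so that it beds up tight, but do not shift the stop: it is only lightly clamped. Then push the bolt fully across behind the row, let go, and leave the screw tin, chuck key and brass bushing beside the work alone.

Things in the scene. Friction and masses are not known exactly. Their poses are not given: they have to be found in the camera images.
- jig: grey jig with slippery white plastic rails, fixed to the bench, no floor. Origin on the bench, mid mouth; +x level into the jig, z up. Rails 26 mm high, 16 thick, 118 apart (inner faces y = +-59 mm), x = 0 to 205 mm; flared lead-ins from x = -44 mm, 144 mm wide. Bridge (34 mm high, knob to 58) across x = 181-205 mm. Row at home fills x = 20 to 140 mm. The bolt runs through the +y rail at x = 10 mm; its guide block reaches out to y = 90 mm.
- end_stop: dark steel plate between the rails, 100 mm wide, top 26 mm above the bench. Origin mid face, 15 mm above the bench, near the jig's x = 140 mm; axes as the jig's, +x away from the row. Held by a light friction clamp: slips back (+x) when pushed with more than about 11 N; a press of 5 to 9 N on it, held for a second, beds the row.
- front_centre (a point): a black box section offcut, 40 wide (x) x 110 long (y) x 30 mm high (z up), about 0.16 kg, flat on the bench; this point is its centre, 15 mm up. First to enter the jig.
- middle_centre (a point): a black box section offcut, 40 wide (x) x 110 long (y) x 30 mm high (z up), about 0.16 kg, flat on the bench; this point is its centre, 15 mm up. The middle one of the row.
- rear_centre (a point): a black box section offcut, 40 wide (x) x 110 long (y) x 30 mm high (z up), about 0.16 kg, flat on the bench; this point is its centre, 15 mm up. Last of the row. Sliding all three takes 1.3 to 6 N (weight and friction vary). Pushed off-centre the row turns and jams; pushed at two places well apart it stays square.
- bolt (a joint): steel keeper bolt, 12 mm wide, 10 to 22 mm above the bench: its tip is hidden in the rail at 0 and 36 mm inside the channel at 0.045 m, fully across; values grow as it slides along the jig's -y. It slides stiffly (about 2.5 N) and stays where it is left. Fully across, it stands behind the row with 4 mm to spare, so it is blocked if the row is not home.
- bolt_knob (a point): centre of the bolt's upright orange knob, a round of 18 mm diameter and 34 mm high (22 to 56 mm above the bench), outside the jig's +y rail; it moves with the bolt, from 140 mm (open) to 95 mm (closed) off the jig's middle line.
- screw_tin: open grey tin of screws, 69 mm diameter, 55 mm high; origin under its centre. Leave alone.
- chuck_key: small steel chuck key, 62 x 64 x 12 mm, lying; origin under its centre. Leave alone.
- bushing: brass bushing standing on the bench, 32 mm diameter, 28 mm high; origin under its centre. Leave alone.
There are look-alikes about, which are no part of the job. What is shaped like the part that bears rear_centre but brown or white is not meant.

How it is judged:
By the outcome, as a careful person would: the job done as asked, in the order asked, and still so for the second after the job is handed in, with the robot touching nothing.
It also fails if it takes over 64 s, if anything falls off the work surface, if the arm or the gripper's body presses on something with over 40 N, if the wrist force passes 120 N, or if a joint passes its speed limit or range.

## Robot

A 7-joint arm with a two-finger parallel gripper is mounted at the origin on a cart in front of the work surface, level with it; the furniture and walls round the work are solid. World frame = base frame: x ahead of the robot, y to its left, z up, the work surface at z = 0. Lengths are in m, angles in rad, forces in N, time in s.
With the tool pointing down it reaches from about 0.425 to 0.925 m from the base axis. Payload 6.8 kg.
Tool frame: the origin (TCP) lies at the very end of the fingers, on their centre line; the grasp point (between the pads) lies bot.hold_point_z behind it (bot.hold_point_z is the distance from the TCP to the grasp point, in m); x points along the fingers, z is the direction in which the jaws open and shut, and the axes are right-handed (so a half turn about x gives the same grasp; the last joint's range is limited). The gripper opens to 85 mm and grips with 20 to 120 N. Pads are 22 mm wide; open, the fingers measure 114 mm over their backs; the gripper's body (76 mm by 85 mm) begins 54 mm behind the grasp point. The pads swing forward as they close: fully open they stand 13 mm farther back than shut.
Start: joints at [-1.377, 0.477, 0.022, 1.555, -0.011, 1.109, -0.083], TCP at [0.201, 0.645, 0.199] pointing down, gripper open.
Joint ranges: [-2.96, 2.96], [-0.34, 2.1], [-1.41, 1.46], [0.24, 2.44], [-1.37, 4.51], [0.17, 1.92], [-2.96, 2.96]. Speed limits (rad/s): [2.39, 2.39, 3.14, 3.14, 3.14, 3.14, 3.14].

## Interface

Orientations are given as a unit quaternion [w, x, y, z].
In Python, from station import bot gives the robot as it stands.
- The arm moves only by the tool drive_tool, never from a script. Its arguments are lists of equal length, an entry for each row: "slide": the shift along the world's x, y, z in mm, a list of three; "turn": the turn, a rotation vector about the world's x, y, z in rad, a list of three; "gripper": the opening, from 0 (shut) to 1 (fully open). A call has 1 to 10 rows; each row is the pose to reach, as a shift and turn from the pose measured when the call began; what a row does not reach only later rows make up. A row lasts 1/10 s, in which the tool goes at most 50 mm and 8.59 degrees, less where a joint would pass 70% of its speed; a pose out of reach is approached as far as the arm can. A call with a gripper value outside its range is refused whole. The fingers move at their own pace and stop on an object; "squeeze" is the grip in N (left out, the last holds). Time passes only in rows, so rows that repeat a pose let the fingers close. It gives the time, the measured TCP pose, the force and the opening at its end, in the units of the state.
- bot.get_obs(): the state, without advancing time (a new reading comes with each control period).
- bot.read_camera(name): name is "side" or "top" or "wrist"; returns a dict with "color" (400x640x3 uint8, red, green, blue), "fovy" (degrees; the focal length in pixels is half the picture's height over the tangent of half this angle, whatever the lens; pixels are square), "cx", "cy" (the principal point, pixels), "R" (3x3) and "t" (3): a world point X has camera coordinates R X + t. Camera axes: x right, y down, z forward; pixel columns grow to the right and rows downward; lengths in m; the calibration is good to about 2 mm. A picture is of the moment at which its call begins. There is no depth.
- bot.hand_in(): hands the job in, once; it reports no verdict.
The state is a dict: "t": time; "q": joint angles; "joint_vel": joint speeds; "joint_torque": joint torques, N m; "eef_pos": TCP position; "tool_rot": TCP orientation; "contact_force": force on the tool from outside, world axes, zero at the start; "torque": the same for the moment, N m; "gripper_width": opening from 0.0 (shut) to 1.0 (fully open).
Only numpy, scipy, OpenCV 4.12 (cv2) and the standard library are available. Lean on these libraries where they do the work, as an engineer would, in place of code of your own. Each camera call takes 0.05 s, during which the arm holds its last target.

## Working session

There is one attempt and no reset: what is moved stays moved. The work goes in short steps, Python scripts to look and compute and a tool call to move; the robot and the scene stay as the last step left them, time stands still between calls to the robot, and variables do not carry over. Pictures are saved under pics/ and viewed, and the job is handed in when it is done.

Besides the shell and the picture viewer there is one more tool, called after "Emit:" as a command line: name --argument value ..., lists and objects as JSON in quotes. drive_tool: Moves the arm, as the interface text tells. Its arguments: {"type":"object","properties":{"slide":{"type":"array"},"turn":{"type":"array"},"gripper":{"type":"array"},"squeeze":{"type":"number"}},"required":["slide","turn","gripper"]}

```bash
ls; mkdir -p pics
python3 - <<'E'
from station import bot
import cv2
o=bot.get_obs(); print({k:(v if not hasattr(v,'round') else v) for k,v in o.items()}); print(bot.hold_point_z)
for n in ["side","top","wrist"]:
    c=bot.read_camera(n); cv2.imwrite(f"pics/{n}0.png",c["color"][:,:,::-1]); print(n,c["fovy"],c["cx"],c["cy"],c["R"],c["t"])
E
```

```text
pics
{'t': 0.0, 'q': array([-1.3771093 ,  0.4778359 ,  0.02233662,  1.55647098, -0.01152562,
        1.10929314, -0.08312557]), 'joint_vel': array([-0.00010029,  0.00080077, -0.00091634, -0.00028526,  0.00011791,
        0.00048512,  0.00063223]), 'joint_torque': array([-9.55179858e-04, -5.96449149e+01,  1.60750654e+00, -2.81188291e+01,
        1.24793197e-02,  9.43943218e-03,  1.23641402e-05]), 'eef_pos': array([0.20044055, 0.6438567 , 0.19779346]), 'tool_rot': array([ 0.56897217, -0.41958043,  0.56999141,  0.4187275 ]), 'contact_force': array([ 0.12495478, -0.12125983, -0.93775257]), 'torque': array([-0.03239017,  0.02765487,  0.01547423]), 'gripper_width': 0.9997364638634587}
0.0187
side 49.189503760322154 322.5752534365785 197.64377097251042 [[ 0.99449602 -0.10303949  0.01898761]
 [-0.05356329 -0.65574529 -0.75307974]
 [ 0.09004799  0.74791776 -0.65765522]] [-0.60981991  0.07588933  1.16433372]
top 47.54174152666832 314.794348879716 191.10333612610265 [[ 0.01416953 -0.99988139  0.00603584]
 [-0.99697192 -0.01458938 -0.07638152]
 [ 0.07646052 -0.00493528 -0.9970604 ]] [-0.03524918  0.60562078  1.31955554]
wrist 65.64142091432146 324.0209918343423 202.50142747988815 [[ 0.29689697  0.95490796 -0.00172538]
 [ 0.91606048 -0.28430757  0.28284695]
 [ 0.26960226 -0.08555695 -0.9591635 ]] [-0.67477334 -0.03767252  0.37917571]
```

View pics/top0.png

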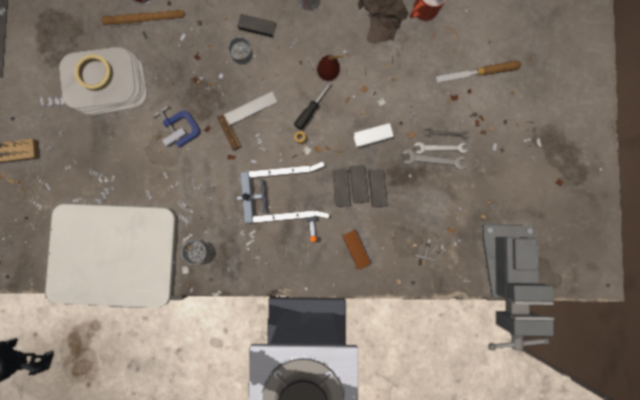

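View pics/side0.png

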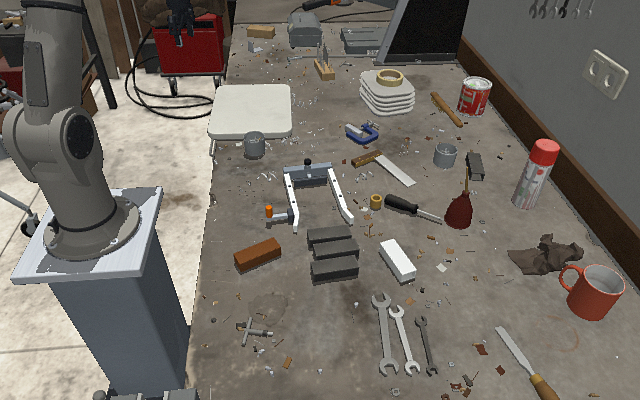

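Run:
```python
import cv2
a=cv2.imread("pics/top0.png")[140:280,220:420]; cv2.imwrite("pics/topc.png",cv2.resize(a,None,fx=4,fy=4,interpolation=cv2.INTER_CUBIC))
a=cv2.imread("pics/side0.png")[150:300,220:430]; cv2.imwrite("pics/sidec.png",cv2.resize(a,None,fx=3.8,fy=3.8,interpolation=cv2.INTER_CUBIC))
```

```text
(no output)
```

View pics/topc.png

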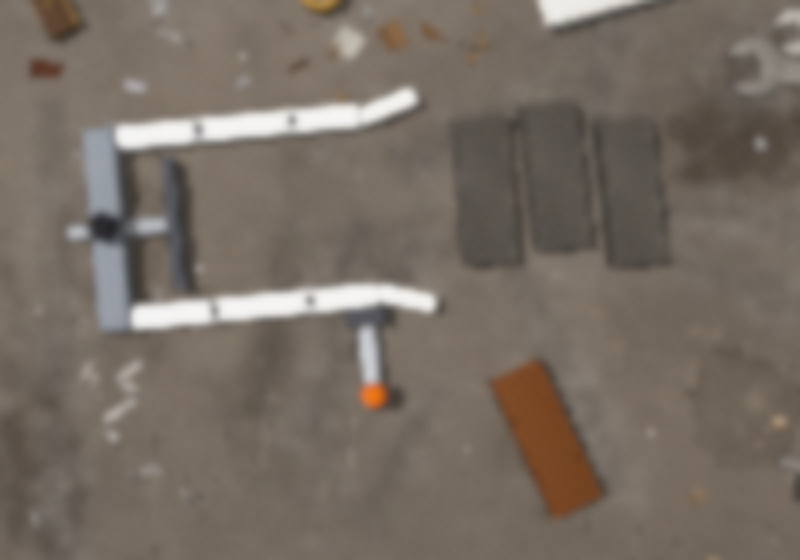

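View pics/sidec.png

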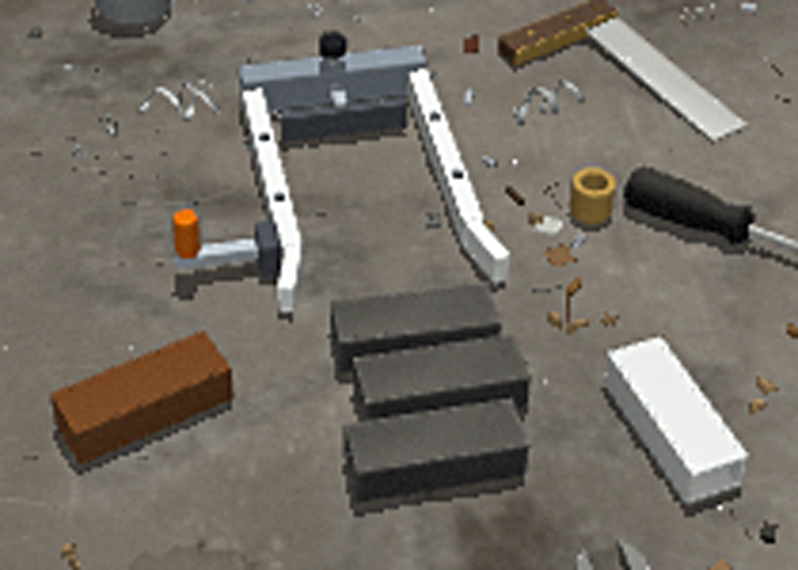

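View pics/wrist0.png

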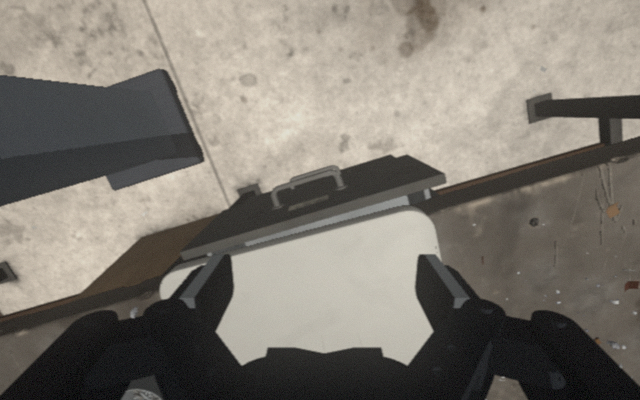

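```bash
cat > h.py <<'E'
import numpy as np, cv2
from scipy.spatial.transform import Rotation as Ro
def f(c): return c["color"].shape[0]/2/np.tan(np.radians(c["fovy"]/2))
def cast(c,uv,z):
    uv=np.atleast_2d(uv).astype(float); F=f(c)
    d=np.c_[(uv[:,0]-c["cx"])/F,(uv[:,1]-c["cy"])/F,np.ones(len(uv))]@c["R"]
    o=-c["R"].T@c["t"]; s=(z-o[2])/d[:,2]; return o+d*s[:,None]
def proj(c,X):
    p=np.atleast_2d(X)@c["R"].T+c["t"]; F=f(c); return np.c_[p[:,0]/p[:,2]*F+c["cx"],p[:,1]/p[:,2]*F+c["cy"]]
E
python3 - <<'E'
from h import *
from station import bot
c=bot.read_camera("top"); im=c["color"]; 
hsv=cv2.cvtColor(im,cv2.COLOR_RGB2HSV)
w=((hsv[...,2]>190)&(hsv[...,1]<40)).astype(np.uint8); 
n,l,s,ce=cv2.connectedComponentsWithStats(w)
for i in range(1,n):
    if 30<s[i,4]<800: 
        print("white",s[i],ce[i])
        m=(l==i).astype(np.uint8); cn=cv2.findContours(m,0,2)[0][0]; print(cast(c,cv2.boxPoints(cv2.minAreaRect(cn)),.026).round(4).tolist())
o=((hsv[...,0]<15)&(hsv[...,1]>200)&(hsv[...,2]>180)).astype(np.uint8)
n,l,s,ce=cv2.connectedComponentsWithStats(o)
for i in range(1,n):
    if s[i,4]>5: print("or",s[i],ce[i],cast(c,ce[i],.056))
g=im.max(2); b=((g<84)&(np.indices(g.shape)[0]>160)&(np.indices(g.shape)[0]<215)&(np.indices(g.shape)[1]>325)&(np.indices(g.shape)[1]<395)).astype(np.uint8)
print(im[188,341],im[184,360],im[184,378],im[184,400],im[215,360])
n,l,s,ce=cv2.connectedComponentsWithStats(b)
for i in range(1,n):
    if s[i,4]>50: print(s[i],ce[i],cast(c,ce[i],.03))
E
```

```text
white [228 105  29  17 208] [240.84615385 112.83653846]
[[0.8293, 0.24, 0.026], [0.8713, 0.1611, 0.026], [0.8495, 0.1498, 0.026], [0.8076, 0.2287, 0.026]]
white [354 124  39  22 495] [372.5959596  134.32525253]
[[0.7819, -0.1366, 0.026], [0.8131, -0.2458, 0.026], [0.7743, -0.2561, 0.026], [0.7432, -0.1471, 0.026]]
white [270 162  54  13 281] [295.59074733 169.05338078]
[[0.6689, 0.1086, 0.026], [0.694, -0.049, 0.026], [0.6727, -0.0523, 0.026], [0.6477, 0.1051, 0.026]]
white [249 170  20   7 113] [258.52212389 172.92920354]
[[0.6622, 0.1701, 0.026], [0.6688, 0.1132, 0.026], [0.6523, 0.1112, 0.026], [0.6458, 0.1681, 0.026]]
white [274 211  55   9 285] [299.56140351 214.75438596]
[[0.5412, 0.0929, 0.026], [0.5506, -0.0655, 0.026], [0.5302, -0.0667, 0.026], [0.521, 0.0916, 0.026]]
white [253 215  20   7 112] [262.64285714 218.03571429]
[[0.5295, 0.155, 0.026], [0.5359, 0.0988, 0.026], [0.5194, 0.0968, 0.026], [0.513, 0.153, 0.026]]
white [370 300  21  31 267] [380.78651685 315.4494382 ]
[[0.2203, -0.1853, 0.026], [0.3019, -0.2141, 0.026], [0.2868, -0.2594, 0.026], [0.2053, -0.2304, 0.026
[... 168 characters left out ...]
86 360  13  10  57] [192.66666667 364.87719298]
[[0.108, 0.3376, 0.026], [0.1184, 0.307, 0.026], [0.0976, 0.2992, 0.026], [0.0872, 0.3297, 0.026]]
white [234 383   8   6  33] [237.75757576 385.24242424]
[[0.0529, 0.1964, 0.026], [0.0532, 0.1764, 0.026], [0.0393, 0.1761, 0.026], [0.0391, 0.196, 0.026]]
white [247 385  15  15 185] [254.8        392.54594595]
[[0.0478, 0.1592, 0.026], [0.0483, 0.1192, 0.026], [0.0096, 0.1183, 0.026], [0.0091, 0.1582, 0.026]]
or [311 237   5   4  14] [313.21428571 238.57142857] [[ 0.46725452 -0.02377118  0.056     ]]
[92 86 79] [91 85 79] [91 85 79] [95 85 75] [127 116 105]
[368 171   6  35  75] [370.65333333 187.28      ] [[ 0.61925482 -0.19090108  0.03      ]]
```

Run:
```python
from h import *
from station import bot
c=bot.read_camera("top")
a=cast(c,[[262.64,218.04],[258.52,172.93],[299.56,214.75]],.026); print(a)
o=bot.get_obs(); q=o["tool_rot"]; T=Ro.from_quat(np.r_[q[1:],q[0]]); M=T.as_matrix(); print(M.round(3), o["t"])
w=bot.read_camera("wrist"); 
print("cam in tool:", (M.T@(-w["R"].T@w["t"]-o["eef_pos"])).round(4)); print("cam axes in tool", (w["R"]@M).round(3))
for s in (1,-1):
  z=np.array([-1,-.11,0.])*s; z/=np.linalg.norm(z); x=np.array([0,0,-1.]); G=np.c_[x,np.cross(z,x),z]
  print(s,(Ro.from_matrix(G)*T.inv()).as_rotvec())
```

```text
[[0.52431157 0.12546625 0.026     ]
 [0.65732978 0.14069944 0.026     ]
 [0.53551037 0.01726926 0.026     ]]
[[-0.    -0.955  0.297]
 [-0.001  0.297  0.955]
 [-1.    -0.    -0.001]] 0.25
cam in tool: [-0.1753  0.0714  0.0007]
cam axes in tool [[ 0.     0.     1.   ]
 [-0.283 -0.959  0.   ]
 [ 0.959 -0.283  0.   ]]
1 [7.03249673e-04 7.04752439e-04 1.98216124e+00]
-1 [ 6.29591793e-04 -6.28249295e-04 -1.15943121e+00]
```

Emit:
drive_tool --slide '[[20,-33,5],[45,-70,10],[70,-110,15],[95,-145,20],[115,-185,25],[140,-220,30],[160,-260,35],[185,-295,40],[205,-330,45],[225,-370,50]]' --turn '[[0,0,-0.06],[0,0,-0.12],[0,0,-0.18],[0,0,-0.24],[0,0,-0.3],[0,0,-0.36],[0,0,-0.42],[0,0,-0.48],[0,0,-0.54],[0,0,-0.6]]' --gripper '[1,1,1,1,0.6,0.6,0.6,0.6,0.6,0.6]'

```text
t: 1.3
eef_pos: [0.4262, 0.2732, 0.2489]
tool_rot: [0.668, -0.231, 0.668, 0.232]
contact_force: [0.8, -0.2, -0.3]
gripper_width: 0.599
```

Emit:
drive_tool --slide '[[18,-33,0],[36,-66,0],[54,-100,0],[72,-130,0],[90,-165,0],[105,-200,0],[122,-230,0],[140,-265,0],[157,-295,0],[174,-323,0]]' --turn '[[0,0,-0.06],[0,0,-0.12],[0,0,-0.18],[0,0,-0.24],[0,0,-0.3],[0,0,-0.36],[0,0,-0.42],[0,0,-0.48],[0,0,-0.53],[0,0,-0.56]]' --gripper '[0.6,0.6,0.6,0.6,0.6,0.6,0.6,0.6,0.6,0.6]'

```text
t: 2.3
eef_pos: [0.6007, -0.0514, 0.2491]
tool_rot: [0.706, -0.037, 0.706, 0.037]
contact_force: [0.2, -0.7, 0.7]
gripper_width: 0.601
```

```bash
cat > snap.py <<'E'
import sys,pickle
from h import *
from station import bot
n,name=sys.argv[1:3]
c=bot.read_camera(n); cv2.imwrite(f"pics/{name}.png",c["color"][:,:,::-1]); pickle.dump(c,open(f"pics/{name}.pkl","wb"))
o=bot.get_obs(); print(o["t"],o["eef_pos"].round(4),o["contact_force"].round(2),o["q"].round(3))
E
python3 snap.py wrist w1
```

```text
2.35 [ 0.6025 -0.0572  0.2493] [ 2.12 -3.86  1.23] [-0.466  0.353  0.597  1.704 -0.211  1.147  0.288]
```

View pics/w1.png

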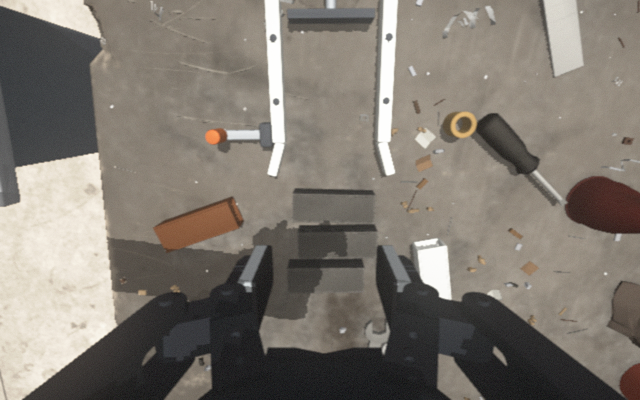

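Run:
```python
import cv2
a=cv2.imread("pics/w1.png")[110:310,190:430]; cv2.imwrite("pics/w1c.png",cv2.resize(a,(792,660)[:2],interpolation=cv2.INTER_CUBIC)[:600])
```

```text
(no output)
```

View pics/w1c.png

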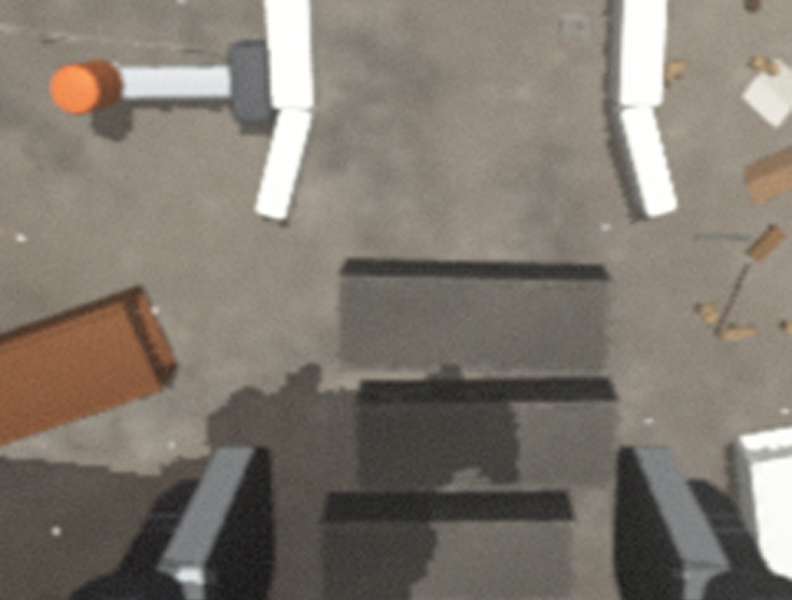

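Run:
```python
from h import *; import pickle
c=pickle.load(open("pics/w1.pkl","rb"))
cr=lambda p:np.array(p,float)/3.3+[190,110]-.35
# rails inner top edges by colour: rows 5..135
g=c["color"].min(2).astype(float)
L=[];R=[]
for v in range(20,138,3):
    r=g[v]
    a=np.where(r[255:300]>200)[0]; b=np.where(r[360:400]>200)[0]
    if len(a)and len(b): L.append([255+a.max()+.5,v]); R.append([360+b.min()-.5,v])
L=cast(c,L,.026);R=cast(c,R,.026)
for P in (L,R):
    p=np.polyfit(P[:,1],P[:,0],1); print("x=",p, "ang",np.arctan(p[0]), np.abs(np.polyval(p,P[:,1])-P[:,0]).max())
l0,r0=cast(c,cr([[314,107],[620,105]]),.026); print(l0,r0,np.linalg.norm(l0-r0))
ang=np.mean([np.arctan(np.polyfit(P[:,1],P[:,0],1)[0]) for P in (L,R)])
O=(l0+r0)/2; ex=np.array([np.sin(ang),np.cos(ang)]); ey=np.array([-ex[1],ex[0]])
print("jig O",O,"ex",ex)
J=lambda P:(np.c_[(P[:,:2]-O[:2])@ex,(P[:,:2]-O[:2])@ey]*1000).round(1)
print("rails",J(L)[::12],J(R)[::12])
for n,p in dict(front=[[340,276],[608,280],[340,366],[606,372]],mid=[[359,398],[617,401],[358,485],[617,488]],rear=[[322,520],[573,520]]).items(): print(n,J(cast(c,cr(p),.03)).tolist())
print("knob",J(cast(c,cr([[76,89]]),.056)))
```

```text
x= [-0.1134747   0.54574425] ang -0.11299137691951423 0.0005843569282721894
x= [-0.11105585  0.66395974] ang -0.11060262997903482 0.0005862107538689987
[ 0.54868645 -0.02187732  0.026     ] [ 0.66534799 -0.00880824  0.026     ] 0.11739129045605379
jig O [ 0.60701722 -0.01534278  0.026     ] ex [-0.11156427  0.99375722]
rails [[137.4  58.9]
 [ 99.8  59.5]
 [ 59.8  59. ]
 [ 17.4  59.6]] [[136.6 -58.6]
 [ 99.  -58. ]
 [ 59.1 -58.6]
 [ 16.6 -58. ]]
front [[-66.0, 50.7], [-68.4, -56.1], [-104.0, 52.0], [-107.3, -56.8]]
mid [[-118.0, 44.6], [-120.1, -61.8], [-157.4, 46.2], [-159.6, -63.5]]
rear [[-173.8, 62.1], [-174.5, -45.3]]
knob [[  9.6 138.7]]
```

```bash
cat >> h.py <<'E'
O=np.array([.6070,-.0153]); ex=np.array([-.11156,.99376]); ey=np.array([-ex[1],ex[0]])
def W(x,y): return O+ex*x/1000+ey*y/1000   # jig mm -> world m
def J(P): P=np.atleast_2d(P)[:,:2]-O; return np.c_[P@ex,P@ey]*1000
def rep():
    from station import bot
    o=bot.get_obs(); q=o["tool_rot"]; M=Ro.from_quat(np.r_[q[1:],q[0]]).as_matrix()
    Z=np.array([-ey[0],-ey[1],0]); X=np.array([0,0,-1.]); G=np.c_[X,np.cross(Z,X),Z]
    F=o["contact_force"]
    print("t",o["t"],"eef",(o["eef_pos"]*1000).round(1),"jig",J(o["eef_pos"]).round(1),"z",round(o["eef_pos"][2]*1000,1),"turn needed",(Ro.from_matrix(G)*Ro.from_matrix(M).inv()).as_rotvec().round(4),"Fjig",(F[:2]@ex).round(2),(F[:2]@ey).round(2),F[2].round(2),"grip",round(o["gripper_width"],3))
    return o
def go(*pts):
    o=rep()
    for x,y,z in pts: print((x,y,z),(np.r_[W(x,y)*1000,z]-o["eef_pos"]*1000).round(1))
E
python3 -c "
from h import *
go((-194,95,60),(-194,95,8),(-194,69.5,8))"
```

```text
t 2.35 eef [602.5 -57.2 249.3] jig [[-41.1   9.2]] z 249.3 turn needed [0.0037 0.0026 0.0132] Fjig -4.07 -1.68 1.23 grip 0.599
(-194, 95, 60) [ -68.2 -161.5 -189.3]
(-194, 95, 8) [ -68.2 -161.5 -241.3]
(-194, 69.5, 8) [ -42.9 -158.7 -241.3]
```

Emit:
drive_tool --slide '[[-14,-32,-35],[-28,-65,-70],[-42,-100,-105],[-56,-130,-145],[-68,-161,-180],[-68,-161,-200],[-68,-161,-220],[-68,-161,-240],[-68,-161,-240]]' --turn '[[0.0037,0.0026,0.0132],[0.0037,0.0026,0.0132],[0.0037,0.0026,0.0132],[0.0037,0.0026,0.0132],[0.0037,0.0026,0.0132],[0.0037,0.0026,0.0132],[0.0037,0.0026,0.0132],[0.0037,0.0026,0.0132],[0.0037,0.0026,0.0132]]' --gripper '[0,0,0,0,0,0,0,0,0]'

```text
t: 3.25
eef_pos: [0.5326, -0.2172, 0.0071]
tool_rot: [0.705, -0.039, 0.707, 0.04]
contact_force: [-0.1, 0.0, 0.8]
gripper_width: -0.003
```

```bash
python3 -c "
from h import *
go((-194,72,8),(-194,69.5,8))"; python3 snap.py side s1; python3 -c "
import cv2
a=cv2.imread('pics/s1.png')[150:350,180:430]; cv2.imwrite('pics/s1c.png',cv2.resize(a,None,fx=3,fy=3))"
```

```text
t 3.25 eef [ 532.6 -217.2    7.1] jig [[-192.3   96.5]] z 7.1 turn needed [-0.0014 -0.0043 -0.0003] Fjig 0.03 0.08 0.84 grip -0.003
(-194, 72, 8) [24.5  1.1  0.9]
(-194, 69.5, 8) [27.   1.4  0.9]
3.3 [ 0.5336 -0.2177  0.0085] [-0.16 -0.31  1.29] [-0.072  0.613  0.466  1.957 -0.428  0.672  0.775]
```

View pics/s1c.png

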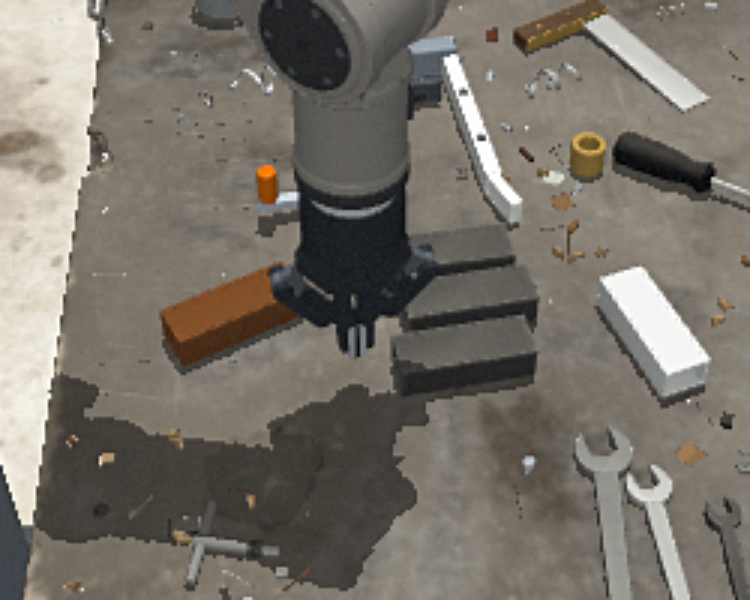

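Emit:
drive_tool --slide '[[5,0,0],[10,0,0],[14,0,0],[17,0,0],[20,0.5,0],[22,0.5,0],[24,0.5,0],[24,0.5,0]]' --turn '[[0,0,0],[0,0,0],[0,0,0],[0,0,0],[0,0,0],[0,0,0],[0,0,0],[0,0,0]]' --gripper '[0,0,0,0,0,0,0,0]'

```text
t: 4.1
eef_pos: [0.5578, -0.2172, 0.0085]
tool_rot: [0.705, -0.039, 0.707, 0.04]
contact_force: [-0.2, -0.3, 0.1]
gripper_width: 0.001
```

```bash
python3 -c "
from h import *
go((-194,69.5,8))"; python3 snap.py side s2; python3 -c "
import cv2
a=cv2.imread('pics/s2.png')[190:320,260:420]; cv2.imwrite('pics/s2c.png',cv2.resize(a,None,fx=4.5,fy=4.5))"
```

```text
t 4.1 eef [ 557.8 -217.2    8.5] jig [[-195.1   71.4]] z 8.5 turn needed [-0.0007 -0.0023 -0.0004] Fjig -0.27 0.27 0.09 grip 0.001
(-194, 69.5, 8) [ 1.8  1.3 -0.5]
4.15 [ 0.5576 -0.2172  0.0085] [0.03 0.44 0.1 ] [-0.077  0.641  0.467  1.903 -0.431  0.701  0.757]
```

View pics/s2c.png

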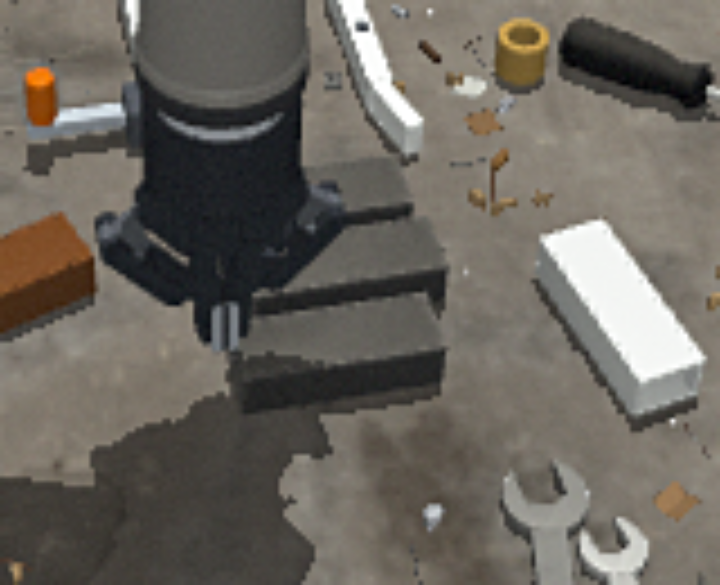

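Emit:
drive_tool --slide '[[1,0,0],[2,0,0],[3,0,0],[4,0,0]]' --turn '[[0,0,0],[0,0,0],[0,0,0],[0,0,0]]' --gripper '[0,0,0,0]'

```text
t: 4.55
eef_pos: [0.5617, -0.2172, 0.0085]
tool_rot: [0.705, -0.039, 0.707, 0.04]
contact_force: [0.8, -0.0, 0.7]
gripper_width: 0.002
```

```bash
python3 -c "
from h import *
go((-194,69.5,8))"; python3 snap.py side s3; python3 snap.py wrist w3; python3 -c "
import cv2
a=cv2.imread('pics/s3.png')[190:320,260:420]; cv2.imwrite('pics/s3c.png',cv2.resize(a,None,fx=4.5,fy=4.5))"
```

```text
t 4.55 eef [ 561.7 -217.2    8.5] jig [[-195.6   67.6]] z 8.5 turn needed [-0.0007 -0.0025 -0.0002] Fjig -0.09 -0.77 0.74 grip 0.002
(-194, 69.5, 8) [-2.1  1.4 -0.5]
4.6 [ 0.5619 -0.2172  0.0085] [ 0.15  0.31 -0.15] [-0.078  0.646  0.467  1.893 -0.431  0.706  0.754]
4.65 [ 0.5618 -0.2172  0.0085] [ 0.39  0.36 -0.21] [-0.078  0.646  0.467  1.893 -0.431  0.706  0.754]
```

View pics/s3c.png

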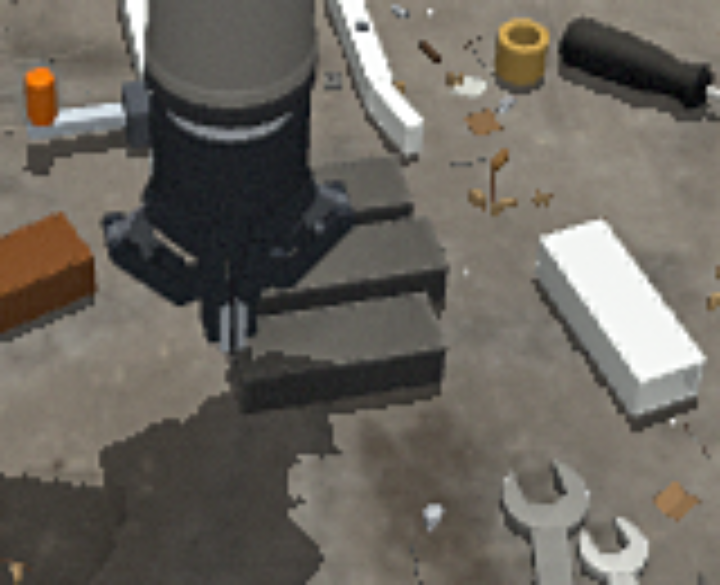

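View pics/w3.png

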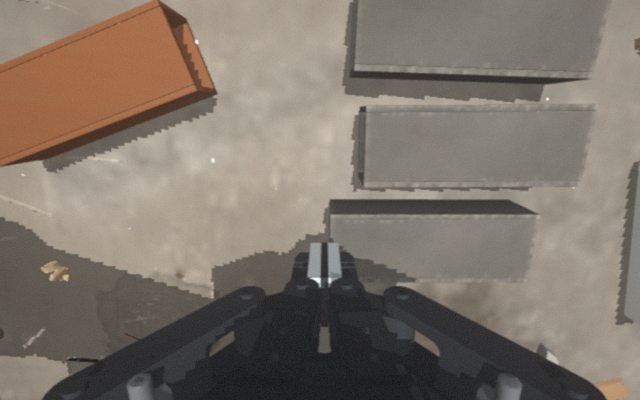

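Run:
```python
from h import *; import pickle
c=pickle.load(open("pics/w3.pkl","rb"))
for n,p in dict(rear=[[331,214],[537,214],[531,282]],mid=[[367,107],[596,106],[365,187],[582,187]],front=[[357,70],[592,78]]).items(): print(n,J(cast(c,p,.03)).round(1).tolist())
tcp=[.5618,-.2172]
for z in (.0085,.03): print(proj(c,[*tcp,z]), proj(c,[[*(np.array(tcp)-ey*d),z] for d in (.010,.0145)]))
```

```text
rear [[-175.0, 63.0], [-174.8, -44.6], [-214.8, -49.0]]
mid [[-121.5, 46.3], [-121.0, -62.0], [-160.5, 45.8], [-160.3, -64.7]]
front [[-105.3, 51.5], [-108.6, -57.1]]
[[322.70712293 235.00831278]] [[339.15970366 235.02633329]
 [346.56388738 235.03444309]]
[[322.49950836 250.17694502]] [[340.97446341 250.19800949]
 [349.2888519  250.20748924]]
```

```bash
python3 -c "
import cv2
a=cv2.imread('pics/w3.png')[190:330,270:560]; cv2.imwrite('pics/w3c.png',cv2.resize(a,None,fx=2.7,fy=2.7,interpolation=cv2.INTER_CUBIC)*1.6)"
```

```text
[ WARN:0@0.049] global loadsave.cpp:1063 imwrite_ Unsupported depth image for selected encoder is fallbacked to CV_8U.
```

View pics/w3c.png

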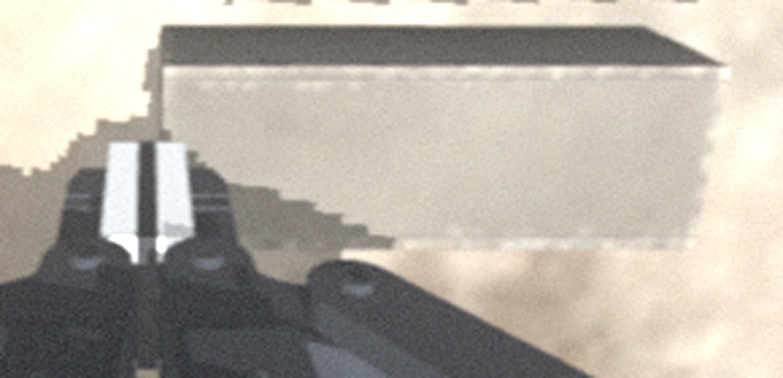

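Run:
```python
from h import *; import pickle
c=pickle.load(open("pics/s3.pkl","rb"))
P=lambda x,y,z:((proj(c,[*W(x,y),z])[0]-[260,190])*4.5).round(0)
for z in (.0085,.02,.03,.04): print(z,P(-195.6,67.6,z))
for y in (63.5,-46.5):
  for x in (-174.5,-214.5):
    for z in (0,.03): print(x,y,z,P(x,y,z))
from station import bot
print(bot.get_obs())
```

```text
0.0085 [228. 376.]
0.02 [228. 362.]
0.03 [228. 350.]
0.04 [228. 337.]
-174.5 63.5 0 [228. 355.]
-174.5 63.5 0.03 [228. 318.]
-214.5 63.5 0 [242. 413.]
-214.5 63.5 0.03 [242. 376.]
-174.5 -46.5 0 [423. 324.]
-174.5 -46.5 0.03 [426. 288.]
-214.5 -46.5 0 [442. 380.]
-214.5 -46.5 0.03 [447. 344.]
{'t': 4.65, 'q': array([-0.07807035,  0.6455707 ,  0.4671484 ,  1.89328628, -0.43095134,
        0.70563607,  0.75444181]), 'joint_vel': array([ 0.00153629, -0.00186604, -0.00059672,  0.00352207,  0.00012798,
       -0.00128605,  0.00253397]), 'joint_torque': array([ 3.92296608e-02, -5.55291402e+01,  9.60287780e+00, -1.84635454e+01,
        1.28378451e-02,  1.76817190e-02, -7.35630485e-03]), 'eef_pos': array([ 0.56179503, -0.21717199,  0.0084695 ]), 'tool_rot': array([ 0.70519983, -0.03936346,  0.70678795,  0.03993123]), 'contact_force': array([ 0.394458  ,  0.36401941, -0.21175695]), 'torque': array([ 0.04435146,  0.02452575, -0.02427444]), 'gripper_width': 0.0025378079096070702}
```

```bash
python3 - <<'E'
from h import *; import pickle
c=pickle.load(open("pics/s1.pkl","rb"))
for z in (.0085,.02,.03,.04): print(z,((proj(c,[.5336,-.2177,z])[0]-[180,150])*3).round(0))
w=pickle.load(open("pics/w3.pkl","rb"))
for x in (-195.6,-184.6,-206.6):
  for z in (.0085,.03): print(x,z,((proj(w,[*W(x,67.6),z])[0]-[270,190])*2.7).round(0))
# triangulate tip center, near -x edge? 
s=pickle.load(open("pics/s3.pkl","rb"))
E
python3 -c "
import cv2
a=cv2.imread('pics/s3.png')[230:290,290:350]; cv2.imwrite('pics/s3d.png',cv2.resize(a,None,fx=10,fy=10,interpolation=0))"
```

```text
0.0085 [357. 374.]
0.02 [356. 364.]
0.03 [356. 356.]
0.04 [356. 348.]
-195.6 0.0085 [142. 122.]
-195.6 0.03 [141. 162.]
-184.6 0.0085 [142.  75.]
-184.6 0.03 [141. 111.]
-206.6 0.0085 [142. 166.]
-206.6 0.03 [141. 212.]
```

View pics/s3d.png

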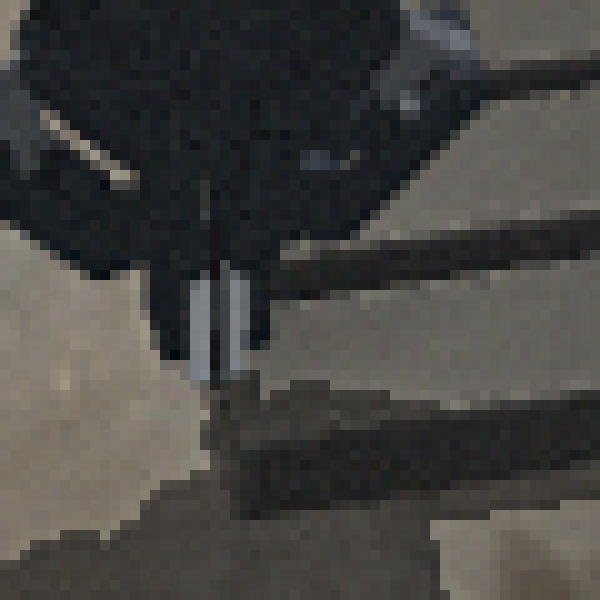

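Emit:
drive_tool --slide '[[-5,0,0],[-10,0,0],[-15,-0.5,0],[-18,-1,0],[-18,-1,0]]' --turn '[[0,0,0],[0,0,0],[0,0,0],[0,0,0],[0,0,0]]' --gripper '[0,0,0,0,0]'

```text
t: 5.15
eef_pos: [0.543, -0.2184, 0.0085]
tool_rot: [0.705, -0.039, 0.707, 0.04]
contact_force: [-0.0, 0.5, 0.6]
gripper_width: -0.004
```

Emit:
drive_tool --slide '[[0,0,-2],[0,0,-4],[0,0,-6],[0,0,-6]]' --turn '[[0,0,0],[0,0,0],[0,0,0],[0,0,0]]' --gripper '[0,0,0,0]'

```text
t: 5.55
eef_pos: [0.5429, -0.2183, 0.0021]
tool_rot: [0.705, -0.039, 0.707, 0.04]
contact_force: [-0.2, 0.1, -0.4]
gripper_width: 0.002
```

```bash
python3 -c "
from h import *
go((-194,69.5,8))"; python3 snap.py side s4; python3 -c "
from h import *; import pickle
c=pickle.load(open('pics/s4.pkl','rb'))
from station import bot
e=bot.get_obs()['eef_pos']
for z in (0.0,.01,.02,.03): print(z,((proj(c,[e[0],e[1],z])[0]-[290,230])*10).round(0))
a=cv2.imread('pics/s4.png')[230:290,290:350]; cv2.imwrite('pics/s4d.png',cv2.resize(a,None,fx=10,fy=10,interpolation=0))"
```

```text
t 5.55 eef [ 542.9 -218.3    2.1] jig [[-194.5   86.3]] z 2.1 turn needed [-0.0009 -0.0032  0.0002] Fjig 0.1 0.2 -0.44 grip 0.002
(-194, 69.5, 8) [16.6  2.4  5.9]
5.6 [ 0.543  -0.2183  0.0022] [0.41 0.2  0.35] [-0.068  0.634  0.461  1.936 -0.435  0.674  0.773]
0.0 [129. 467.]
0.01 [128. 440.]
0.02 [128. 413.]
0.03 [127. 386.]
```

View pics/s4d.png

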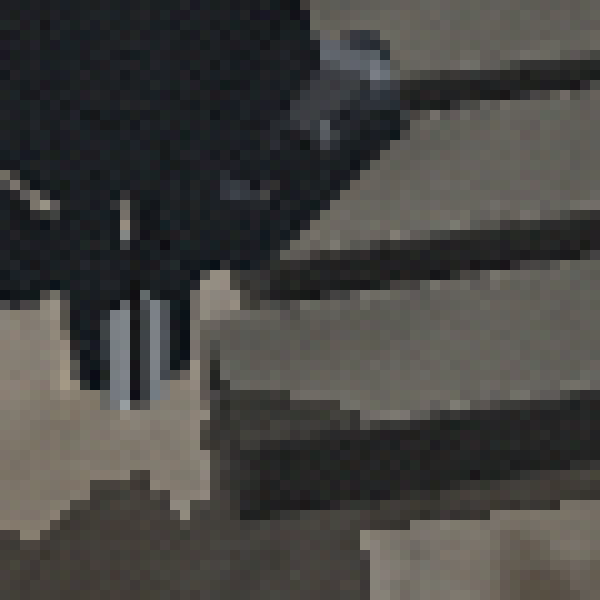

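Emit:
drive_tool --slide '[[0,0,-3],[0,0,-5],[0,0,-7],[0,0,-7]]' --turn '[[0,0,0],[0,0,0],[0,0,0],[0,0,0]]' --gripper '[0,0,0,0]'

```text
t: 6.0
eef_pos: [0.5427, -0.2182, -0.0051]
tool_rot: [0.705, -0.039, 0.707, 0.04]
contact_force: [0.1, 0.2, 0.3]
gripper_width: 0.0
```

Emit:
drive_tool --slide '[[0,0,-2],[0,0,-4],[0,0,-6],[0,0,-6]]' --turn '[[0,0,0],[0,0,0],[0,0,0],[0,0,0]]' --gripper '[0,0,0,0]'

```text
t: 6.4
eef_pos: [0.5426, -0.2181, -0.0114]
tool_rot: [0.705, -0.039, 0.707, 0.04]
contact_force: [0.5, -1.2, -0.6]
gripper_width: 0.002
```

```bash
python3 -c "
from h import *
go((-194,69.5,-12))"; python3 snap.py side s5; python3 -c "
from h import *; import pickle
c=pickle.load(open('pics/s5.pkl','rb'))
from station import bot
e=bot.get_obs()['eef_pos']
for z in (0.0,.01,.02,.03): print(z,((proj(c,[e[0],e[1],z])[0]-[290,230])*10).round(0))
a=cv2.imread('pics/s5.png')[230:290,290:350]; cv2.imwrite('pics/s5d.png',cv2.resize(a,None,fx=10,fy=10,interpolation=0))"
```

```text
t 6.4 eef [ 542.6 -218.1  -11.4] jig [[-194.4   86.7]] z -11.4 turn needed [-0.0011 -0.0041  0.0001] Fjig -1.21 -0.33 -0.56 grip 0.002
(-194, 69.5, -12) [17.   2.3 -0.6]
6.45 [ 0.5426 -0.2182 -0.0113] [-0.34 -0.57  1.39] [-0.057  0.654  0.446  1.939 -0.448  0.651  0.784]
0.0 [127. 467.]
0.01 [127. 440.]
0.02 [126. 413.]
0.03 [126. 386.]
```

View pics/s5d.png

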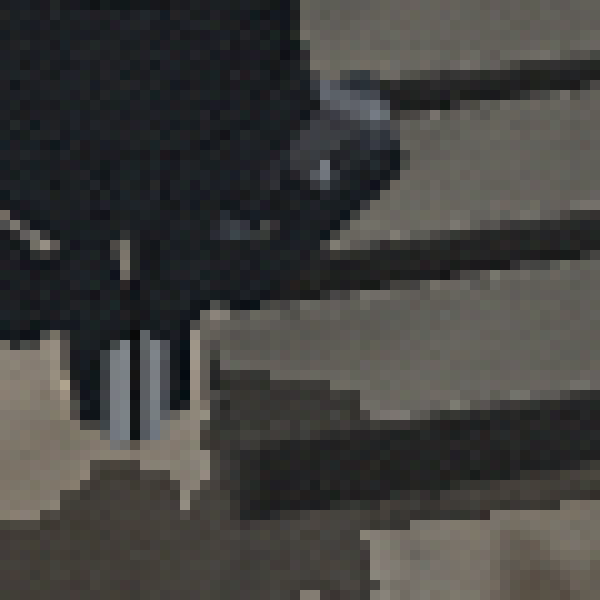

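Emit:
drive_tool --slide '[[4,0,0],[7,0.5,0],[9,0.5,0],[11,1,0],[13,1.3,0],[15,1.7,0],[17,2,0],[17,2,0]]' --turn '[[0,0,0],[0,0,0],[0,0,0],[0,0,0],[0,0,0],[0,0,0],[0,0,0],[0,0,0]]' --gripper '[0,0,0,0,0,0,0,0]'

```text
t: 7.25
eef_pos: [0.56, -0.2161, -0.0113]
tool_rot: [0.705, -0.039, 0.707, 0.04]
contact_force: [-1.7, -0.7, 0.4]
gripper_width: 0.003
```

```bash
python3 -c "
from h import *
go((-194,69.5,-12))"; python3 snap.py wrist w4;python3 -c "
import cv2
a=cv2.imread('pics/w4.png')[90:330,270:620]; cv2.imwrite('pics/w4c.png',cv2.resize(a,None,fx=2.2,fy=2.2,interpolation=cv2.INTER_CUBIC)*1.6)" 2>/dev/null
```

```text
t 7.25 eef [ 560.  -216.1  -11.3] jig [[-194.3   69.1]] z -11.3 turn needed [-0.001  -0.0036 -0.    ] Fjig -0.53 1.79 0.41 grip 0.003
(-194, 69.5, -12) [-0.4  0.3 -0.7]
7.3 [ 0.56   -0.2161 -0.0113] [-0.75 -0.85  0.42] [-0.065  0.672  0.448  1.902 -0.449  0.671  0.768]
```

View pics/w4c.png

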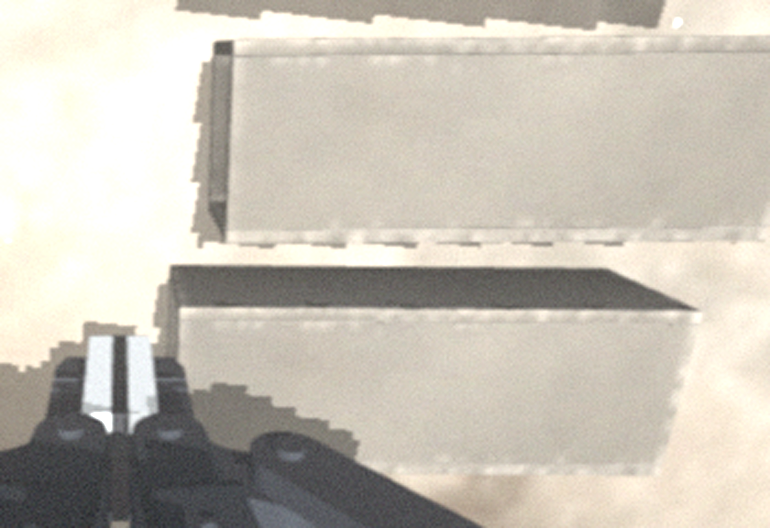

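Run:
```python
from h import *; import pickle
c=pickle.load(open("pics/w4.pkl","rb"))
cr=lambda p:np.array(p,float)/2.2+[270,90]-.3
for n,p in dict(rear=[[179,310],[700,312],[657,472]],mid=[[233,54],[229,240]]).items(): print(n,J(cast(c,cr(p),.03)).round(1).tolist())
```

```text
rear [[-175.2, 55.8], [-175.5, -53.7], [-214.2, -53.2]]
mid [[-123.4, 46.9], [-159.9, 46.0]]
```

Run:
```python
from h import *; import pickle
c=pickle.load(open("pics/w1.pkl","rb"))
cr=lambda p:np.array(p,float)/3.3+[190,110]-.35
print("white",J(cast(c,cr([[738,438],[790,428],[745,580]]),.03)).round(1).tolist(), J(cast(c,cr([[738,438],[745,580]]),.0)).round(1).tolist())
go((-194,80,-11),(-180,80,45),(-140,-90,45),(-140,-90,-11))
```

```text
white [[-137.1, -113.1], [-132.7, -134.4], [-204.2, -121.1]] [[-150.3, -122.4], [-222.5, -131.1]]
t 7.3 eef [ 560.  -216.1  -11.3] jig [[-194.3   69.1]] z -11.3 turn needed [-0.001  -0.0035 -0.    ] Fjig -0.76 0.84 0.42 grip 0.003
(-194, 80, -11) [-10.8  -0.9   0.3]
(-180, 80, 45) [-12.4  13.   56.3]
(-140, -90, 45) [152.1  71.7  56.3]
(-140, -90, -11) [152.1  71.7   0.3]
```

Emit:
drive_tool --slide '[[-10,-1,0],[-12,0,25],[-10,10,56],[25,30,58],[65,50,58],[105,65,58],[146,71,58],[146,71,58]]' --turn '[[0,0,0],[0,0,0],[0,0,0],[0,0,0],[0,0,0],[0,0,0],[0,0,0],[0,0,0]]' --gripper '[0,0,0,0,0,0,0,0]'

```text
t: 8.1
eef_pos: [0.7113, -0.1412, 0.0464]
tool_rot: [0.706, -0.041, 0.705, 0.042]
contact_force: [-0.3, 0.6, -0.1]
gripper_width: -0.002
```

```bash
python3 -c "
from h import *
go((-140,-84,-11),(-140,-69,-11))"; python3 snap.py wrist w5
```

```text
t 8.1 eef [ 711.3 -141.2   46.4] jig [[-136.8  -89.6]] z 46.4 turn needed [-0.002   0.0011 -0.006 ] Fjig 0.59 0.27 -0.11 grip -0.002
(-140, -84, -11) [ -5.2  -3.8 -57.4]
(-140, -69, -11) [-20.1  -5.5 -57.4]
8.15 [ 0.7081 -0.1432  0.0461] [-0.28 -0.9  -0.05] [-0.202  0.76   0.495  1.565 -0.423  0.927  0.551]
```

View pics/w5.png

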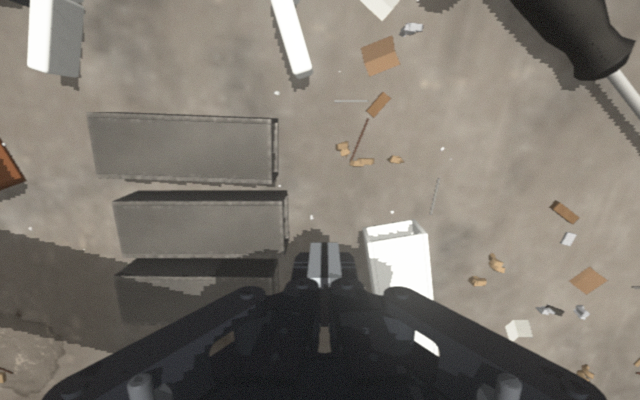

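Emit:
drive_tool --slide '[[-2,-2,-15],[-2,-2,-30],[-2,-2,-45],[-2,-2,-57],[-2,-2,-57]]' --turn '[[0,0,0],[0,0,0],[0,0,0],[0,0,0],[0,0,0]]' --gripper '[0,0,0,0,0]'

```text
t: 8.65
eef_pos: [0.7038, -0.1449, -0.0138]
tool_rot: [0.704, -0.04, 0.708, 0.041]
contact_force: [-0.4, 0.8, -0.4]
gripper_width: -0.002
```

```bash
python3 -c "
from h import *
go((-140,-84,-11),(-140,-69,-11))"; python3 snap.py wrist w6
```

```text
t 8.65 eef [ 703.8 -144.9  -13.8] jig [[-139.6  -81.7]] z -13.8 turn needed [-0.0021 -0.0064 -0.003 ] Fjig 0.84 0.32 -0.4 grip -0.002
(-140, -84, -11) [ 2.3 -0.1  2.8]
(-140, -69, -11) [-12.6  -1.8   2.8]
8.7 [ 0.7049 -0.1452 -0.0124] [0.09 0.04 0.55] [-0.178  0.827  0.46   1.589 -0.455  0.84   0.578]
```

View pics/w6.png

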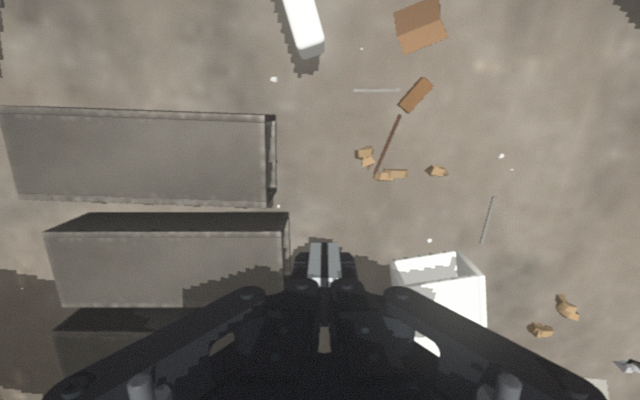

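Emit:
drive_tool --slide '[[-3,-0.5,0],[-6,-0.5,0],[-8,-1,0],[-10,-1,0],[-12,-1.5,0],[-13.5,-1.5,0],[-13.5,-1.5,0]]' --turn '[[0,0,0],[0,0,0],[0,0,0],[0,0,0],[0,0,0],[0,0,0],[0,0,0]]' --gripper '[0,0,0,0,0,0,0]'

```text
t: 9.4
eef_pos: [0.6918, -0.1468, -0.0119]
tool_rot: [0.705, -0.04, 0.707, 0.041]
contact_force: [2.0, 0.7, 2.0]
gripper_width: -0.004
```

```bash
python3 -c "
from h import *
go((-140,-84,-11),(-140,-69,-11))"; python3 snap.py wrist w7;python3 -c "
import cv2
a=cv2.imread('pics/w7.png')[80:330,0:350]; cv2.imwrite('pics/w7c.png',cv2.resize(a,None,fx=2.2,fy=2.2,interpolation=cv2.INTER_CUBIC)*1.6)" 2>/dev/null
```

```text
t 9.4 eef [ 691.8 -146.8  -11.9] jig [[-140.1  -69.6]] z -11.9 turn needed [-0.0015 -0.0033 -0.0031] Fjig 0.44 -2.01 1.96 grip -0.004
(-140, -84, -11) [14.3  1.7  0.9]
(-140, -69, -11) [-0.6  0.   0.9]
9.45 [ 0.6918 -0.1468 -0.0119] [ 1.34 -0.86  1.96] [-0.178  0.809  0.459  1.624 -0.455  0.82   0.589]
```

View pics/w7c.png

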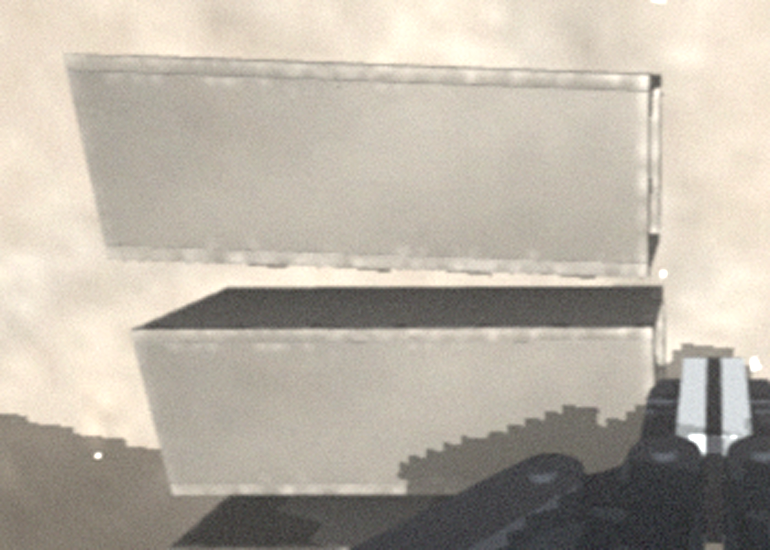

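Run:
```python
from h import *; import pickle
c=pickle.load(open("pics/w7.pkl","rb"))
cr=lambda p:np.array(p,float)/2.2+[0,80]-.3
for n,p in dict(front=[[70,66],[650,88],[108,255],[648,272]],mid=[[136,329],[660,329],[172,492]]).items(): print(n,J(cast(c,cr(p),.03)).round(1).tolist())
go((-150,-80,-11),(-140,-80,30),(-270,0,60),(-270,0,-8))
```

```text
front [[-67.8, 50.7], [-71.4, -58.2], [-104.6, 52.6], [-107.7, -56.9]]
mid [[-120.6, 50.7], [-120.1, -59.2], [-159.9, 51.8]]
t 9.45 eef [ 691.8 -146.8  -11.9] jig [[-140.1  -69.6]] z -11.9 turn needed [-0.0015 -0.0035 -0.0031] Fjig -1.0 -1.23 1.96 grip 0.003
(-150, -80, -11) [11.4 -8.7  0.9]
(-140, -80, 30) [10.3  1.3 41.9]
(-270, 0, 60) [ -54.7 -136.9   71.9]
(-270, 0, -8) [ -54.7 -136.9    3.9]
```

Emit:
drive_tool --slide '[[-1.5,0,0],[-3,-0.3,0],[-3,-0.3,0],[4,0,0],[12,1,0],[9,26,0],[5,53,0],[5,54,0],[5,54,0]]' --turn '[[0,0,0],[0,0,0],[0,0,0],[0,0,0],[0,0,0],[0,0,0],[0,0,0],[0,0,0],[0,0,0]]' --gripper '[0,0,0,0,0,0,0,0,0]'

```text
t: 10.35
eef_pos: [0.697, -0.0914, -0.0123]
tool_rot: [0.704, -0.041, 0.707, 0.042]
contact_force: [-0.2, -0.6, 0.2]
gripper_width: 0.0
```

```bash
python3 -c "
from h import *
go((-88,-80,-11),(-88,-67,-11))"
```

```text
t 10.35 eef [697.  -91.4 -12.3] jig [[-85.7 -81. ]] z -12.3 turn needed [-0.0019 -0.0042 -0.0052] Fjig -0.55 0.24 0.19 grip 0.0
(-88, -80, -11) [-0.7 -2.4  1.3]
(-88, -67, -11) [-13.6  -3.9   1.3]
```

Emit:
drive_tool --slide '[[-3,-2,0],[-6,-2.5,0],[-8,-3,0],[-10,-3,0],[-12,-3.5,0],[-13.5,-3.5,0],[-13.5,-3.5,0]]' --turn '[[0,0,0],[0,0,0],[0,0,0],[0,0,0],[0,0,0],[0,0,0],[0,0,0]]' --gripper '[0,0,0,0,0,0,0]'

```text
t: 11.05
eef_pos: [0.6835, -0.0949, -0.0122]
tool_rot: [0.705, -0.041, 0.707, 0.042]
contact_force: [-0.2, -0.4, 0.7]
gripper_width: 0.001
```

```bash
python3 -c "
from h import *
go((-88,-80,-11),(-88,-80,50),(-280,0,50),(-280,0,-8))"; python3 snap.py wrist w8
```

```text
t 11.05 eef [683.5 -94.9 -12.2] jig [[-87.7 -67.2]] z -12.2 turn needed [-0.0018 -0.004  -0.0052] Fjig -0.33 0.24 0.7 grip 0.001
(-88, -80, -11) [12.8  1.1  1.2]
(-88, -80, 50) [12.8  1.1 62.2]
(-280, 0, 50) [ -45.3 -198.6   62.2]
(-280, 0, -8) [ -45.3 -198.6    4.2]
11.1 [ 0.6835 -0.0949 -0.0122] [ 0.89  0.46 -0.62] [-0.259  0.788  0.46   1.671 -0.458  0.797  0.528]
```

View pics/w8.png

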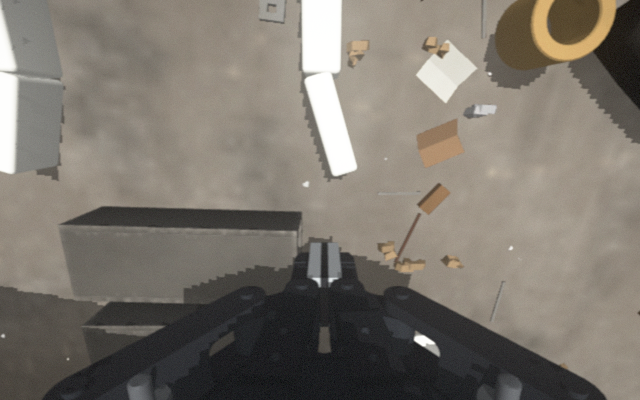

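Run:
```python
from h import *; import pickle
c=pickle.load(open("pics/w8.pkl","rb"))
print("front",J(cast(c,[[62,227],[300,234]],.03)).round(1).tolist(),"rail",J(cast(c,[[303,73],[62,76],[341,0],[303,0]],.026)).round(1).tolist())
go((-250,0,50))
```

```text
front [[-67.3, 52.5], [-70.0, -56.8]] rail [[-0.6, -58.9], [-2.3, 40.7], [25.7, -73.9], [25.7, -59.2]]
t 11.1 eef [683.5 -94.9 -12.2] jig [[-87.7 -67.2]] z -12.2 turn needed [-0.0018 -0.0042 -0.0053] Fjig 0.36 -0.93 -0.62 grip -0.001
(-250, 0, 50) [ -48.6 -168.8   62.2]
```

Emit:
drive_tool --slide '[[8,1,0],[12,1,20],[12,-5,55],[0,-40,62],[-12,-80,62],[-25,-120,62],[-40,-155,62],[-42,-169,62],[-42,-169,62]]' --turn '[[0,0,0],[0,0,0],[0,0,0],[0,0,-0.002],[0,0,-0.005],[0,0,-0.005],[0,0,-0.005],[0,0,-0.005],[0,0,-0.005]]' --gripper '[0,0,0,0.7,0.7,0.7,0.7,0.7,0.7]'

```text
t: 12.0
eef_pos: [0.6408, -0.2675, 0.0501]
tool_rot: [0.705, -0.038, 0.708, 0.038]
contact_force: [0.2, -0.2, 0.4]
gripper_width: 0.698
```

```bash
python3 -c "
from h import *
go((-250,0,-10))"; python3 snap.py wrist w9
```

```text
t 12.0 eef [ 640.8 -267.5   50.1] jig [[-254.4   -5.4]] z 50.1 turn needed [-0.0001 -0.0041  0.0044] Fjig -0.19 -0.2 0.39 grip 0.698
(-250, 0, -10) [ -5.9   3.7 -60.1]
12.05 [ 0.642  -0.2643  0.0498] [-0.57  0.71 -0.23] [-0.03   0.717  0.499  1.639 -0.415  0.898  0.74 ]
```

View pics/w9.png

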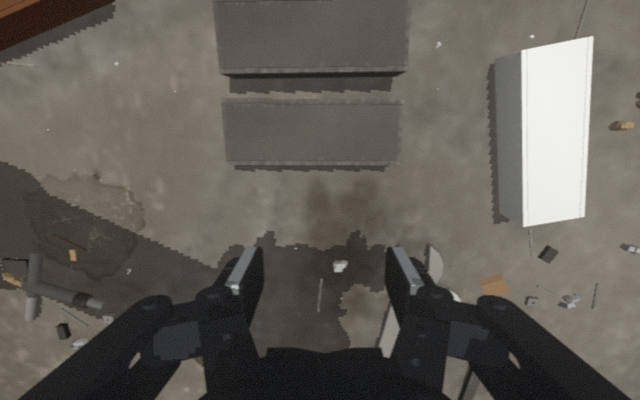

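Emit:
drive_tool --slide '[[-5,8,-15],[-8,10,-35],[-8,10,-55],[-8,10,-65],[-8,10,-65]]' --turn '[[0,-0.003,0.004],[0,-0.003,0.004],[0,-0.003,0.004],[0,-0.003,0.004],[0,-0.003,0.004]]' --gripper '[0.7,0.7,0.7,0.7,0.7]'

```text
t: 12.55
eef_pos: [0.634, -0.2515, -0.0169]
tool_rot: [0.705, -0.04, 0.707, 0.043]
contact_force: [0.3, -0.1, 0.7]
gripper_width: 0.702
```

```bash
python3 snap.py side s6; python3 -c "
from h import *; import pickle
go((-240,0,-25))
c=pickle.load(open('pics/s6.pkl','rb'))
for y in (35,-35):
  for z in (0.0,.01,.02,.03): print(y,z,((proj(c,[*W(-239,y),z])[0]-[270,210])*6).round(0))
a=cv2.imread('pics/s6.png')[210:310,270:400]; cv2.imwrite('pics/s6d.png',cv2.resize(a,None,fx=6,fy=6,interpolation=0))"
```

```text
12.6 [ 0.6346 -0.2526 -0.0157] [-0.33 -0.54  1.2 ] [-0.016  0.781  0.452  1.692 -0.457  0.778  0.77 ]
t 12.6 eef [ 634.6 -252.6  -15.7] jig [[-238.9   -0.9]] z -15.7 turn needed [-0.0029 -0.0015 -0.0049] Fjig -0.5 0.39 1.2 grip 0.7
(-240, 0, -25) [-0.8 -1.2 -9.3]
35 0.0 [347. 468.]
35 0.01 [347. 452.]
35 0.02 [348. 436.]
35 0.03 [349. 420.]
-35 0.0 [519. 439.]
-35 0.01 [521. 423.]
-35 0.02 [523. 407.]
-35 0.03 [524. 391.]
```

View pics/s6d.png

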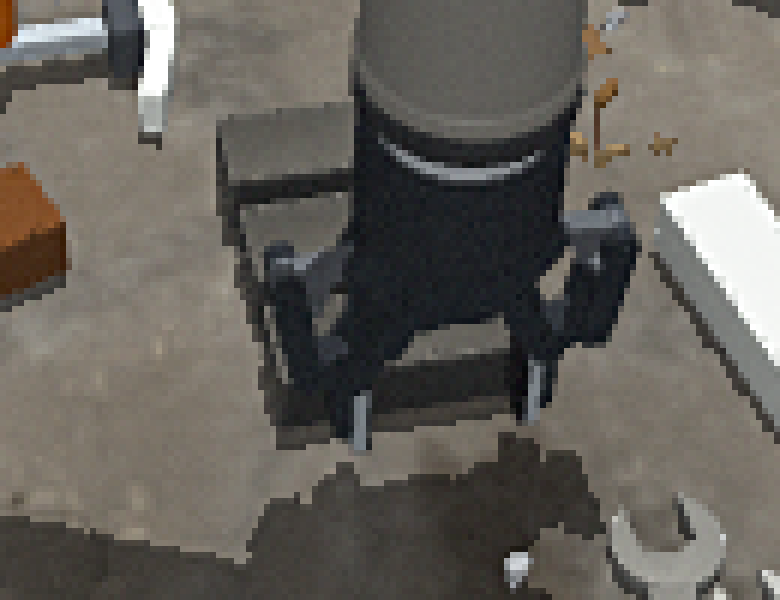

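Emit:
drive_tool --slide '[[-1,0,-3],[-1.3,4,-6],[-1.8,9,-6],[-2.3,13,-6],[-2.7,17,-6],[-3.2,21,-6],[-3.6,25,-6],[-4.1,29,-6],[-4.5,33,-6],[-5,37,-6]]' --turn '[[-0.002,-0.001,-0.005],[-0.002,-0.001,-0.005],[-0.002,-0.001,-0.005],[-0.002,-0.001,-0.005],[-0.002,-0.001,-0.005],[-0.002,-0.001,-0.005],[-0.002,-0.001,-0.005],[-0.002,-0.001,-0.005],[-0.002,-0.001,-0.005],[-0.002,-0.001,-0.005]]' --gripper '[0.7,0.7,0.7,0.7,0.7,0.7,0.7,0.7,0.7,0.7]'

```text
t: 13.6
eef_pos: [0.6296, -0.216, -0.0215]
tool_rot: [0.706, -0.039, 0.706, 0.039]
contact_force: [-0.3, -2.5, 0.8]
gripper_width: 0.704
```

```bash
python3 -c "
from h import *; import pickle
go((-180,0,-22))"; python3 snap.py wrist w10
```

```text
t 13.6 eef [ 629.6 -216.   -21.5] jig [[-2.02e+02 -1.00e-01]] z -21.5 turn needed [-0.0001 -0.      0.0006] Fjig -2.48 0.6 0.78 grip 0.704
(-180, 0, -22) [-2.5 21.8 -0.5]
13.65 [ 0.6297 -0.215  -0.0215] [-0.52 -3.51  1.75] [-0.075  0.767  0.45   1.742 -0.465  0.741  0.727]
```

View pics/w10.png

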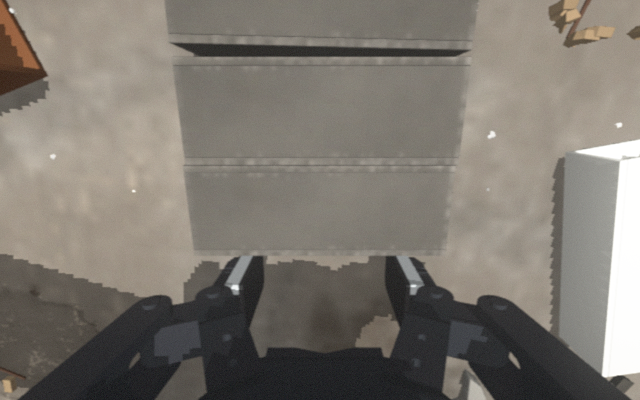

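Emit:
drive_tool --slide '[[-0.5,4,0],[-1,8,0],[-1.4,12,0],[-1.8,16,0],[-2.3,20,0],[-2.7,24,0],[-3.2,28,0],[-3.6,32,0],[-4.1,36,0],[-4.5,40,0]]' --turn '[[0,0,0],[0,0,0],[0,0,0],[0,0,0],[0,0,0],[0,0,0],[0,0,0],[0,0,0],[0,0,0],[0,0,0]]' --gripper '[0.7,0.7,0.7,0.7,0.7,0.7,0.7,0.7,0.7,0.7]'

```text
t: 14.65
eef_pos: [0.6251, -0.1747, -0.0215]
tool_rot: [0.706, -0.039, 0.706, 0.04]
contact_force: [-0.8, -4.9, 0.3]
gripper_width: 0.7
```

```bash
python3 -c "
from h import *; import pickle
go((-120,0,-22))"; python3 snap.py wrist w11
```

```text
t 14.65 eef [ 625.1 -174.7  -21.5] jig [[-160.4   -0.2]] z -21.5 turn needed [-0.0007 -0.0003 -0.0003] Fjig -4.81 1.31 0.31 grip 0.7
(-120, 0, -22) [-4.7 40.1 -0.5]
14.7 [ 0.6251 -0.1738 -0.0215] [-0.27 -3.64  1.8 ] [-0.141  0.747  0.451  1.785 -0.469  0.719  0.678]
```

View pics/w11.png

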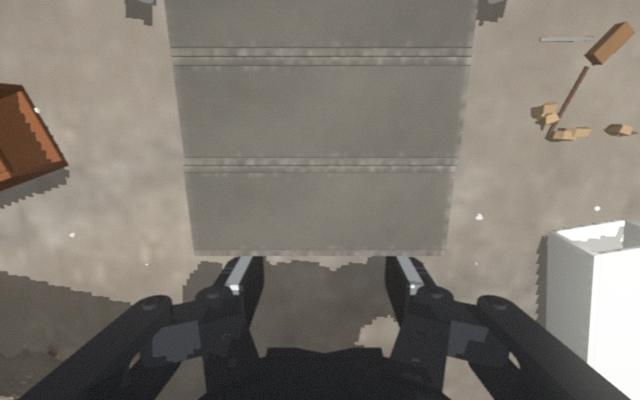

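Run:
```python
from h import *; import pickle
c=pickle.load(open("pics/w11.pkl","rb"))
print(J(cast(c,[[192,252],[447,252],[184,170],[457,168],[173,60],[472,60]],.03)).round(1).tolist())
```

```text
[[-147.3, 56.7], [-147.3, -54.6], [-111.1, 55.7], [-110.2, -54.5], [-70.3, 54.5], [-70.2, -55.1]]
```

Emit:
drive_tool --slide '[[-0.5,4,0],[-1,8,0],[-1.4,12,0],[-1.8,16,0],[-2.3,20,0],[-2.7,24,0],[-3.2,28,0],[-3.6,32,0],[-4.1,36,0],[-4.5,40,0]]' --turn '[[0,0,0],[0,0,0],[0,0,0],[0,0,0],[0,0,0],[0,0,0],[0,0,0],[0,0,0],[0,0,0],[0,0,0]]' --gripper '[0.7,0.7,0.7,0.7,0.7,0.7,0.7,0.7,0.7,0.7]'

```text
t: 15.7
eef_pos: [0.6205, -0.1335, -0.0215]
tool_rot: [0.706, -0.039, 0.706, 0.04]
contact_force: [0.0, -3.8, 1.0]
gripper_width: 0.705
```

```bash
python3 -c "
from h import *; import pickle
go((-80,0,-22))"; python3 snap.py wrist w12
```

```text
t 15.7 eef [ 620.5 -133.5  -21.5] jig [[-118.9   -0.3]] z -21.5 turn needed [-0.0014 -0.0006 -0.001 ] Fjig -3.75 0.39 1.04 grip 0.705
(-80, 0, -22) [-4.6 38.7 -0.5]
15.75 [ 0.6205 -0.1326 -0.0216] [ 0.27 -3.26  2.84] [-0.209  0.731  0.453  1.821 -0.473  0.7    0.625]
```

View pics/w12.png

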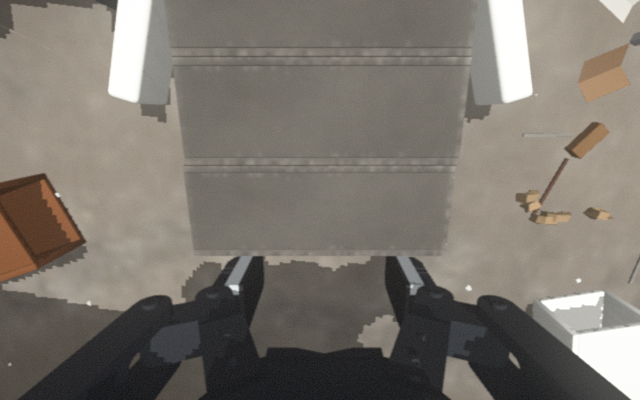

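Emit:
drive_tool --slide '[[-0.5,4,0],[-1,8,0],[-1.4,12,0],[-1.8,16,0],[-2.3,20,0],[-2.7,24,0],[-3.2,28,0],[-3.6,32,0],[-4.1,36,0],[-4.5,40,0]]' --turn '[[0,0,-0.001],[0,0,-0.001],[0,0,-0.001],[0,0,-0.001],[0,0,-0.001],[0,0,-0.001],[0,0,-0.001],[0,0,-0.001],[0,0,-0.001],[0,0,-0.001]]' --gripper '[0.7,0.7,0.7,0.7,0.7,0.7,0.7,0.7,0.7,0.7]'

```text
t: 16.75
eef_pos: [0.616, -0.0923, -0.0215]
tool_rot: [0.706, -0.039, 0.706, 0.041]
contact_force: [0.7, -4.6, 1.2]
gripper_width: 0.704
```

```bash
python3 -c "
from h import *; import pickle
go((-40,0,-22))"; python3 snap.py wrist w13
```

```text
t 16.75 eef [616.  -92.3 -21.5] jig [[-77.5  -0.3]] z -21.5 turn needed [-0.002  -0.0008 -0.0009] Fjig -4.68 -0.19 1.22 grip 0.704
(-40, 0, -22) [-4.5 37.2 -0.5]
16.8 [ 0.6159 -0.0913 -0.0216] [-1.4  -4.24  2.23] [-0.279  0.717  0.454  1.851 -0.478  0.685  0.569]
```

View pics/w13.png

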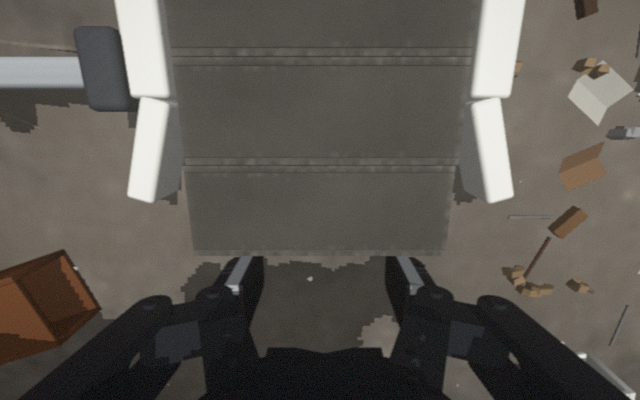

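Emit:
drive_tool --slide '[[-0.3,4,0],[-0.7,8,0],[-1.2,12,0],[-1.6,16,0],[-2.1,20,0],[-2.5,24,0],[-3,28,0],[-3.5,32,0],[-4,36,0],[-4.5,40,0]]' --turn '[[-0.002,0,-0.001],[-0.002,0,-0.001],[-0.002,0,-0.001],[-0.002,0,-0.001],[-0.002,0,-0.001],[-0.002,0,-0.001],[-0.002,0,-0.001],[-0.002,0,-0.001],[-0.002,0,-0.001],[-0.002,0,-0.001]]' --gripper '[0.7,0.7,0.7,0.7,0.7,0.7,0.7,0.7,0.7,0.7]'

```text
t: 17.8
eef_pos: [0.6114, -0.051, -0.0216]
tool_rot: [0.706, -0.04, 0.706, 0.04]
contact_force: [0.5, -5.1, 0.7]
gripper_width: 0.697
```

```bash
python3 -c "
from h import *; import pickle
go((-10,0,-22))"; python3 snap.py wrist w14
```

```text
t 17.8 eef [611.4 -51.  -21.6] jig [[-36.   -0.4]] z -21.6 turn needed [-0.0006 -0.001  -0.0007] Fjig -5.13 0.07 0.71 grip 0.697
(-10, 0, -22) [-3.3 25.8 -0.4]
17.85 [ 0.6114 -0.0501 -0.0216] [ 0.49 -4.28  3.06] [-0.352  0.707  0.458  1.874 -0.482  0.673  0.509]
```

View pics/w14.png

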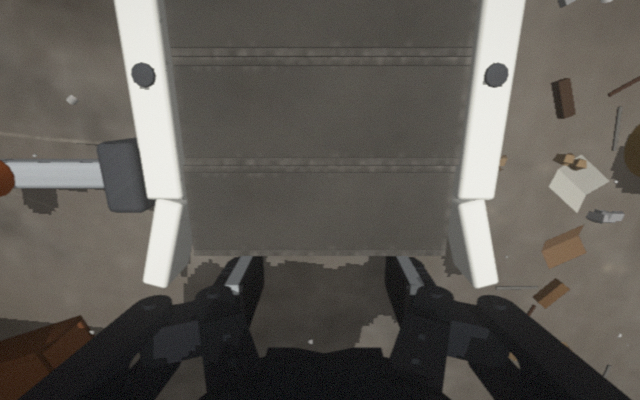

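Emit:
drive_tool --slide '[[-0.3,4,0],[-0.7,8,0],[-1.2,12,0],[-1.6,16,0],[-2.1,20,0],[-2.5,24,0],[-2.9,27,0],[-3.2,30,0],[-3.5,32,0]]' --turn '[[0,0,-0.001],[0,0,-0.001],[0,0,-0.001],[0,0,-0.001],[0,0,-0.001],[0,0,-0.001],[0,0,-0.001],[0,0,-0.001],[0,0,-0.001]]' --gripper '[0.7,0.7,0.7,0.7,0.7,0.7,0.7,0.7,0.7]'

```text
t: 18.75
eef_pos: [0.6078, -0.0178, -0.0216]
tool_rot: [0.706, -0.039, 0.706, 0.04]
contact_force: [1.1, -5.2, 1.1]
gripper_width: 0.701
```

```bash
python3 -c "
from h import *; import pickle
go((7,0,-22))"; python3 snap.py wrist w15; python3 snap.py top t15; python3 -c "
import cv2
a=cv2.imread('pics/t15.png')[150:240,230:340]; cv2.imwrite('pics/t15c.png',cv2.resize(a,None,fx=6,fy=6,interpolation=2))"
```

```text
t 18.75 eef [607.8 -17.8 -21.6] jig [[-2.6 -0.6]] z -21.6 turn needed [-0.0012 -0.0013 -0.0007] Fjig -5.32 -0.49 1.14 grip 0.701
(7, 0, -22) [-1.6  9.4 -0.4]
18.8 [ 0.6079 -0.0174 -0.0216] [ 1.09 -3.    2.55] [-0.409  0.702  0.461  1.888 -0.486  0.666  0.46 ]
18.85 [ 0.6078 -0.0174 -0.0216] [ 0.65 -3.56  1.91] [-0.409  0.702  0.461  1.888 -0.486  0.666  0.46 ]
```

View pics/w15.png

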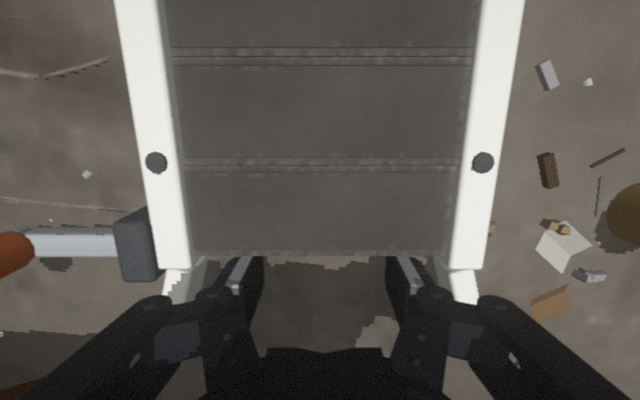

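View pics/t15c.png

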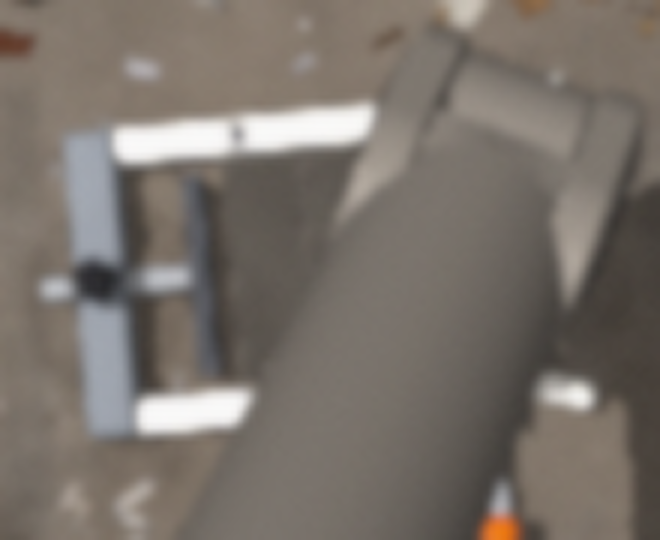

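Run:
```python
from h import *; import pickle
c=pickle.load(open("pics/w15.pkl","rb"))
print("row",J(cast(c,[[193,253],[446,253]],.03)).round(1).tolist(),"rail end",J(cast(c,[[190,267],[450,267]],.026)).round(1).tolist())
t=pickle.load(open("pics/t15.pkl","rb"))
cr=lambda p:np.array(p,float)/6+[230,150]-.4
print("stop front top edge",J(cast(t,cr([[205,180],[217,370]]),.026)).round(1).tolist(),"row front",J(cast(t,cr([[224,180],[238,370]]),.03)).round(1).tolist())
```

```text
row [[10.1, 55.9], [10.2, -54.5]] rail end [[1.2, 60.0], [1.3, -58.9]]
stop front top edge [[135.7, -46.2], [138.2, 47.6]] row front [[126.1, -44.8], [127.6, 48.7]]
```

Emit:
drive_tool --slide '[[-0.1,1.5,0],[-0.3,3,0],[-0.4,4.5,0],[-0.6,6,0],[-0.7,7,0]]' --turn '[[0,0,-0.001],[0,0,-0.001],[0,0,-0.001],[0,0,-0.001],[0,0,-0.001]]' --gripper '[0.7,0.7,0.7,0.7,0.7]'

```text
t: 19.35
eef_pos: [0.6071, -0.0103, -0.0216]
tool_rot: [0.706, -0.039, 0.706, 0.04]
contact_force: [1.3, -6.0, 2.0]
gripper_width: 0.698
```

```bash
python3 -c "
from h import *; import pickle
go((7,0,-22))"
```

```text
t 19.35 eef [607.1 -10.3 -21.6] jig [[ 4.9 -0.7]] z -21.6 turn needed [-0.0017 -0.0014 -0.    ] Fjig -6.11 -0.64 1.99 grip 0.698
(7, 0, -22) [-0.9  2.  -0.4]
```

Emit:
drive_tool --slide '[[0,0.5,0],[-0.1,1,0],[-0.1,1.5,0]]' --turn '[[0,0,0],[0,0,0],[0,0,0]]' --gripper '[0.7,0.7,0.7]'

```text
t: 19.65
eef_pos: [0.607, -0.0088, -0.0216]
tool_rot: [0.706, -0.039, 0.706, 0.04]
contact_force: [-0.5, -5.2, 2.0]
gripper_width: 0.697
```

Emit:
drive_tool --slide '[[0,0.5,0],[-0.1,1,0]]' --turn '[[0,0,0],[0,0,0]]' --gripper '[0.7,0.7]'

```text
t: 19.85
eef_pos: [0.6069, -0.0078, -0.0216]
tool_rot: [0.706, -0.039, 0.706, 0.04]
contact_force: [0.8, -5.6, 0.9]
gripper_width: 0.704
```

Emit:
drive_tool --slide '[[0,0.3,0],[0,0.6,0]]' --turn '[[0,0,0],[0,0,0]]' --gripper '[0.7,0.7]'

```text
t: 20.05
eef_pos: [0.6068, -0.0073, -0.0216]
tool_rot: [0.705, -0.039, 0.707, 0.04]
contact_force: [-0.0, -5.8, 2.4]
gripper_width: 0.701
```

```bash
python3 -c "
from h import *; import pickle
go((7,0,-22))
from station import bot
for i in range(3):
  bot.read_camera('wrist'); o=bot.get_obs(); print(o['contact_force'].round(2), o['eef_pos'].round(5))
"; python3 snap.py top t16; python3 -c "
import cv2
a=cv2.imread('pics/t16.png')[150:240,230:340]; cv2.imwrite('pics/t16c.png',cv2.resize(a,None,fx=6,fy=6,interpolation=2))"
```

```text
t 20.05 eef [606.8  -7.3 -21.6] jig [[ 8.  -0.7]] z -21.6 turn needed [-0.0016 -0.0015  0.0001] Fjig -5.8 0.67 2.43 grip 0.701
(7, 0, -22) [-0.6 -1.1 -0.4]
[ 0.43 -4.47  2.95] [ 0.60686 -0.00719 -0.02163]
[ 0.63 -5.3   2.38] [ 0.60683 -0.00721 -0.02164]
[-0.09 -5.02  1.61] [ 0.60688 -0.00722 -0.02164]
20.25 [ 0.6068 -0.0072 -0.0216] [ 0.85 -5.57  2.93] [-0.427  0.701  0.462  1.891 -0.487  0.665  0.444]
```

View pics/t16c.png

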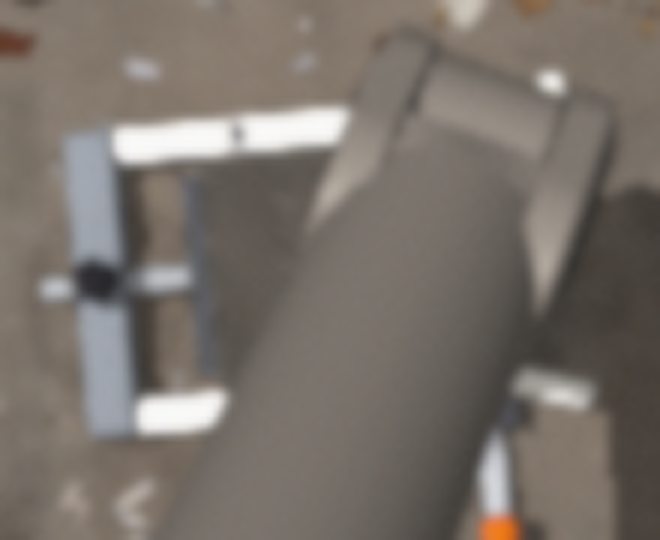

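Emit:
drive_tool --slide '[[0,0.3,0],[0,0.6,0],[0,0.6,0]]' --turn '[[0,0,0],[0,0,0],[0,0,0]]' --gripper '[0.7,0.7,0.7]'

```text
t: 20.55
eef_pos: [0.6068, -0.0072, -0.0216]
tool_rot: [0.706, -0.039, 0.706, 0.04]
contact_force: [0.1, -6.7, 2.0]
gripper_width: 0.699
```

```bash
cat > fr.py <<'E'
from h import *
from station import bot
L=[]
for i in range(4):
  bot.read_camera('wrist'); L.append(bot.get_obs()['contact_force'])
o=bot.get_obs(); L=np.array(L); print("F",L.round(2)[:,1],"mean x",(L[:,:2]@ex).mean().round(2)); rep()
E
python3 fr.py
```

```text
F [-6.89 -5.78 -5.73 -6.36] mean x -6.22
t 20.75 eef [606.8  -7.2 -21.6] jig [[ 8.1 -0.7]] z -21.6 turn needed [-0.001  -0.0014  0.0003] Fjig -6.39 0.13 2.05 grip 0.698
```

Emit:
drive_tool --slide '[[0,0.8,0],[0,1,0],[0,1,0]]' --turn '[[0,0,0],[0,0,0],[0,0,0]]' --gripper '[0.7,0.7,0.7]'

```text
t: 21.05
eef_pos: [0.6069, -0.0073, -0.0216]
tool_rot: [0.706, -0.039, 0.706, 0.039]
contact_force: [-0.0, -6.9, 1.7]
gripper_width: 0.698
```

```bash
python3 fr.py
```

```text
F [-7.23 -6.78 -6.89 -7.03] mean x -6.97
t 21.25 eef [606.8  -7.3 -21.6] jig [[ 8.  -0.7]] z -21.6 turn needed [ 0.0001 -0.0012  0.0008] Fjig -7.0 0.62 1.76 grip 0.699
```

Emit:
drive_tool --slide '[[0,1.4,0],[-0.1,1.8,0],[-0.1,2,0],[-0.1,2,0]]' --turn '[[0,0,0],[0,0,0],[0,0,0],[0,0,0]]' --gripper '[0.7,0.7,0.7,0.7]'

```text
t: 21.65
eef_pos: [0.6069, -0.0073, -0.0216]
tool_rot: [0.706, -0.04, 0.706, 0.038]
contact_force: [0.0, -8.8, 0.9]
gripper_width: 0.698
```

```bash
python3 fr.py
```

```text
F [-8.7  -8.57 -9.82 -9.9 ] mean x -9.3
t 21.85 eef [606.8  -7.3 -21.6] jig [[ 7.9 -0.7]] z -21.6 turn needed [ 0.0024 -0.0007  0.0016] Fjig -9.88 0.8 1.49 grip 0.701
```

Emit:
drive_tool --slide '[[-0.1,2.3,0],[-0.1,2.6,0],[-0.1,2.7,0],[-0.1,2.7,0],[-0.1,2.7,0]]' --turn '[[0,0,0],[0,0,0],[0,0,0],[0,0,0],[0,0,0]]' --gripper '[0.7,0.7,0.7,0.7,0.7]'

```text
t: 22.35
eef_pos: [0.6069, -0.0075, -0.0215]
tool_rot: [0.706, -0.041, 0.706, 0.037]
contact_force: [0.4, -10.0, 1.0]
gripper_width: 0.701
```

```bash
python3 fr.py
```

```text
F [ -9.83 -10.66 -10.6  -10.48] mean x -10.44
t 22.55 eef [606.8  -7.5 -21.5] jig [[ 7.8 -0.7]] z -21.5 turn needed [ 0.0056 -0.0001  0.0025] Fjig -10.45 0.78 0.07 grip 0.701
```

Emit:
drive_tool --slide '[[-0.1,3,0],[-0.1,3.3,0],[-0.1,3.4,0],[-0.1,3.4,0],[-0.1,3.4,0],[-0.1,3.4,0],[-0.1,3.4,0],[-0.1,3.4,0],[-0.1,3.4,0],[-0.1,3.4,0]]' --turn '[[0,0,0],[0,0,0],[0,0,0],[0,0,0],[0,0,0],[0,0,0],[0,0,0],[0,0,0],[0,0,0],[0,0,0]]' --gripper '[0.7,0.7,0.7,0.7,0.7,0.7,0.7,0.7,0.7,0.7]'

```text
t: 23.55
eef_pos: [0.6068, -0.0076, -0.0215]
tool_rot: [0.706, -0.042, 0.706, 0.035]
contact_force: [1.6, -11.9, 0.2]
gripper_width: 0.7
```

```bash
python3 fr.py; python3 snap.py top t17; python3 snap.py wrist w17; python3 -c "
import cv2
a=cv2.imread('pics/t17.png')[150:240,230:340]; cv2.imwrite('pics/t17c.png',cv2.resize(a,None,fx=6,fy=6,interpolation=2))"
```

```text
F [-12.1  -10.88 -11.88 -11.33] mean x -11.59
t 23.75 eef [606.8  -7.7 -21.5] jig [[ 7.6 -0.7]] z -21.5 turn needed [0.0096 0.0007 0.0038] Fjig -11.35 0.44 0.78 grip 0.7
23.8 [ 0.6068 -0.0077 -0.0215] [ 3.000e-02 -1.111e+01  1.000e-02] [-0.44   0.702  0.472  1.893 -0.481  0.661  0.43 ]
23.85 [ 0.6068 -0.0076 -0.0215] [  1.38 -12.14   0.58] [-0.44   0.702  0.472  1.893 -0.481  0.661  0.43 ]
```

View pics/t17c.png

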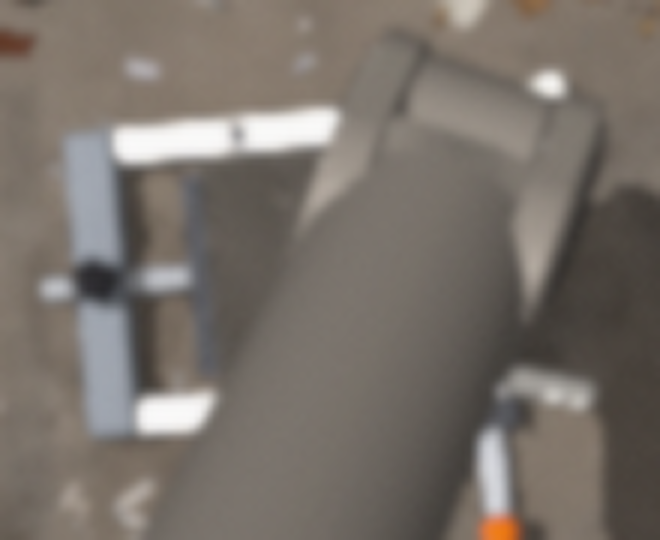

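View pics/w17.png

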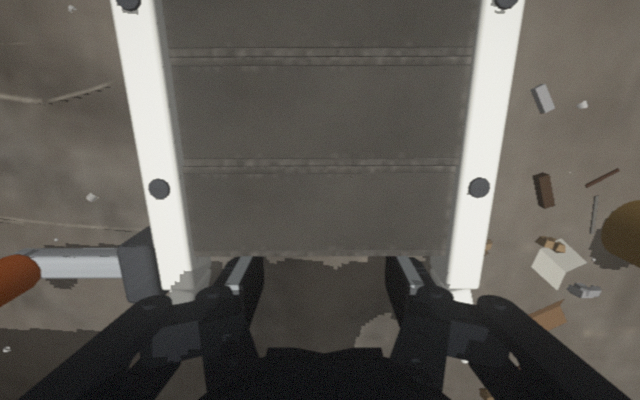

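Emit:
drive_tool --slide '[[0,-1,0],[0.3,-4,0],[1,-10,0],[2,-20,0],[3,-28,10],[3,-28,40],[3,-28,80],[3,-28,82]]' --turn '[[0,0,0],[0.005,0,0],[0.008,0,0.003],[0.008,0,0.003],[0.008,0,0.003],[0.008,0,0.003],[0.008,0,0.003],[0.008,0,0.003]]' --gripper '[0.7,0.7,0.7,0.7,0.7,0,0,0]'

```text
t: 24.65
eef_pos: [0.6136, -0.0372, 0.066]
tool_rot: [0.709, -0.039, 0.703, 0.038]
contact_force: [0.5, -0.2, -0.1]
gripper_width: 0.197
```

```bash
python3 fr.py;  python3 snap.py wrist w18; python3 snap.py side s18; python3 -c "
from h import *; import pickle
go((10,172,60),(10,172,5))
import cv2
a=cv2.imread('pics/s18.png')[150:260,250:390]; cv2.imwrite('pics/s18c.png',cv2.resize(a,None,fx=5,fy=5,interpolation=2))"
```

```text
F [ 0.55  0.13  0.18 -0.3 ] mean x 0.18
t 24.85 eef [609.3 -35.7  60.2] jig [[-20.5   0. ]] z 60.2 turn needed [ 0.0013 -0.0002  0.0008] Fjig -0.32 -0.17 0.1 grip 0.003
24.9 [ 0.609  -0.0356  0.0597] [-0.18 -0.37  0.27] [-0.441  0.591  0.543  1.857 -0.408  0.807  0.425]
24.95 [ 0.6089 -0.0356  0.0595] [ 0.49 -0.55 -0.31] [-0.441  0.591  0.543  1.857 -0.408  0.807  0.425]
t 24.95 eef [608.9 -35.6  59.5] jig [[-20.4   0.4]] z 59.5 turn needed [ 0.0016 -0.0014  0.0008] Fjig -0.6 -0.42 -0.31 grip 0.001
(10, 172, 60) [-173.9   11.     0.5]
(10, 172, 5) [-173.9   11.   -54.5]
```

View pics/w18.png

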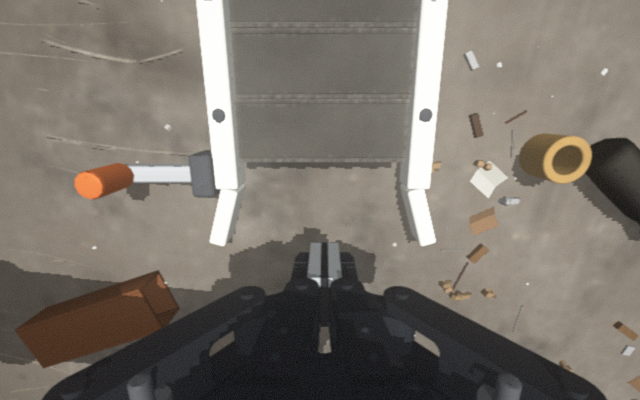

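View pics/s18c.png

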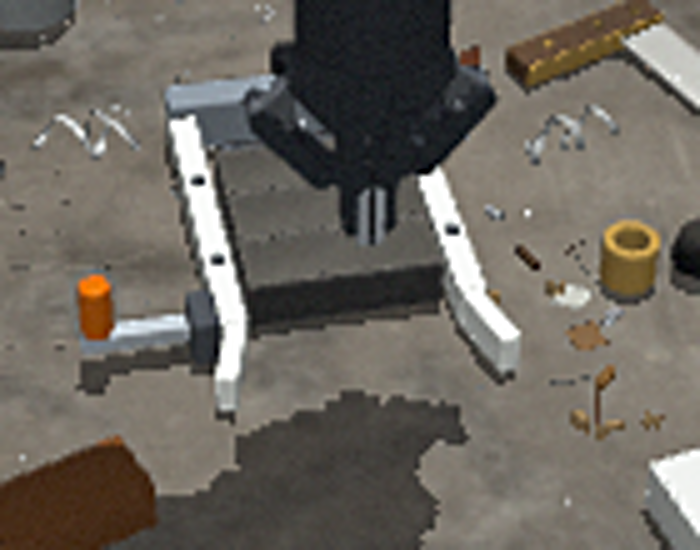

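Run:
```python
from h import *; import pickle
c=pickle.load(open("pics/w18.pkl","rb"))
print("row rear",J(cast(c,[[247,161],[413,161]],.03)).round(1).tolist(),"rail",J(cast(c,[[239,189],[408,188]],.026)).round(1).tolist(),"knob",J(cast(c,[89,185],.056)).round(1))
a=pickle.load(open("pics/t15.pkl","rb"))["color"];b=pickle.load(open("pics/t17.pkl","rb"))["color"]
for r in (185,190,206): print([int(x) for x in a[r,252:272].mean(1)],[int(x) for x in b[r,252:272].mean(1)])
```

```text
row rear [[20.0, 50.4], [19.9, -59.8]] rail [[-0.2, 58.4], [0.5, -59.0]] knob [[  9.8 138.6]]
[66, 76, 94, 107, 112, 116, 118, 116, 110, 100, 91, 79, 67, 67, 76, 86, 89, 89, 89, 89] [66, 77, 94, 107, 112, 115, 117, 116, 110, 101, 95, 90, 88, 88, 90, 90, 89, 88, 87, 86]
[64, 66, 79, 97, 109, 111, 109, 106, 100, 95, 93, 88, 74, 63, 69, 79, 86, 90, 92, 92] [63, 67, 78, 97, 108, 111, 109, 106, 100, 96, 95, 97, 96, 94, 92, 92, 92, 91, 89, 90]
[75, 62, 63, 74, 92, 102, 104, 106, 110, 111, 107, 98, 88, 73, 61, 63, 73, 81, 86, 85] [74, 62, 63, 73, 91, 102, 104, 106, 110, 111, 107, 100, 94, 89, 87, 85, 82, 83, 88, 94]
```

Emit:
drive_tool --slide '[[-25,2,5],[-60,4,5],[-95,6,5],[-130,8,5],[-155,10,2],[-170,11,0],[-174,11,0],[-174,11,0]]' --turn '[[0,0,0],[0,0,0],[0,0,0],[0,0,0],[0,0,0],[0,0,0],[0,0,0],[0,0,0]]' --gripper '[0,0,0,0,0,0,0,0]'

```text
t: 25.75
eef_pos: [0.4347, -0.0246, 0.0593]
tool_rot: [0.705, -0.04, 0.707, 0.039]
contact_force: [0.7, -1.0, -1.2]
gripper_width: -0.001
```

```bash
python3 snap.py wrist w19; python3 -c "
from h import *
go((10,172,60),(10,172,5))"
```

```text
25.8 [ 0.4357 -0.0246  0.0595] [0.77 0.65 1.  ] [-0.59   0.344  0.599  2.258 -0.329  0.622  0.363]
t 25.8 eef [435.7 -24.6  59.5] jig [[  9.8 171.3]] z 59.5 turn needed [ 0.0019 -0.0009  0.0006] Fjig 0.56 -0.84 1.0 grip 0.003
(10, 172, 60) [-0.7  0.1  0.5]
(10, 172, 5) [ -0.7   0.1 -54.5]
```

View pics/w19.png

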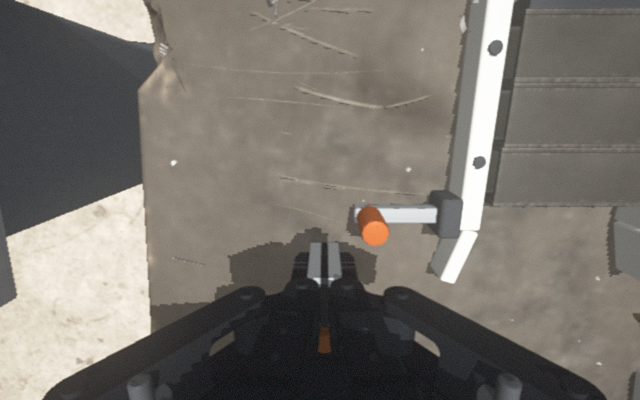

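Emit:
drive_tool --slide '[[-1,0,-14],[-1,0,-28],[-1,0,-42],[-1,0,-54],[-1,0,-54]]' --turn '[[0,0,0],[0,0,0],[0,0,0],[0,0,0],[0,0,0]]' --gripper '[0,0,0,0,0]'

```text
t: 26.3
eef_pos: [0.4345, -0.0249, 0.0043]
tool_rot: [0.705, -0.04, 0.707, 0.038]
contact_force: [-0.7, 0.0, -0.2]
gripper_width: -0.003
```

```bash
python3 snap.py wrist w20; python3 snap.py side s20; python3 -c "
from h import *
go((10,172,5),(10,150,5))
a=cv2.imread('pics/s20.png')[160:240,220:340]; cv2.imwrite('pics/s20c.png',cv2.resize(a,None,fx=6,fy=6,interpolation=2))"
```

```text
26.35 [ 0.4348 -0.025   0.005 ] [ 0.33 -0.08  0.34] [-0.494  0.455  0.493  2.283 -0.447  0.496  0.465]
26.4 [ 0.4351 -0.0249  0.0055] [ 0.17 -0.78  0.31] [-0.495  0.454  0.494  2.282 -0.446  0.496  0.465]
t 26.4 eef [435.1 -24.9   5.5] jig [[  9.6 171.9]] z 5.5 turn needed [ 0.0022 -0.001   0.0008] Fjig -0.79 -0.08 0.31 grip 0.004
(10, 172, 5) [-0.1  0.4 -0.5]
(10, 150, 5) [21.7  2.8 -0.5]
```

View pics/w20.png

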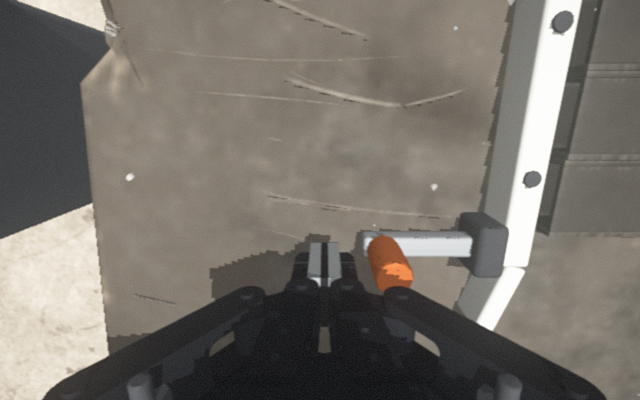

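View pics/s20c.png

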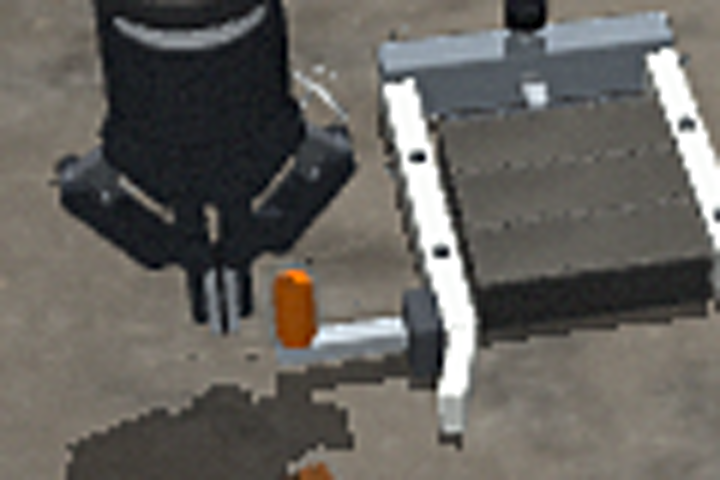

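Emit:
drive_tool --slide '[[5,1,4],[9,1.4,4],[13,1.8,4],[17,2.3,4],[22,2.8,4],[27,3.4,4],[32,4,4],[37,4.5,4],[41,5,4],[45,5.4,4]]' --turn '[[0,0,0],[0,0,0],[0,0,0],[0,0,0],[0,0,0],[0,0,0],[0,0,0],[0,0,0],[0,0,0],[0,0,0]]' --gripper '[0,0,0,0,0,0,0,0,0,0]'

```text
t: 27.4
eef_pos: [0.4804, -0.0194, 0.0094]
tool_rot: [0.706, -0.04, 0.706, 0.038]
contact_force: [-2.4, 1.5, 2.5]
gripper_width: 0.002
```

```bash
python3 fr.py; python3 snap.py wrist w21; python3 snap.py side s21; python3 -c "
from h import *
go((10,120,9),(10,117,9))
a=cv2.imread('pics/s21.png')[160:240,220:340]; cv2.imwrite('pics/s21c.png',cv2.resize(a,None,fx=6,fy=6,interpolation=2))"
```

```text
F [ 0.46 -0.18 -0.39 -0.11] mean x 0.03
t 27.6 eef [480.9 -19.5   9.6] jig [[  9.9 125.8]] z 9.6 turn needed [0.0025 0.0004 0.0009] Fjig -0.03 0.72 -0.55 grip -0.002
27.65 [ 0.4808 -0.0195  0.0096] [-1.59 -0.16  0.57] [-0.493  0.5    0.5    2.181 -0.444  0.558  0.449]
27.7 [ 0.4806 -0.0195  0.0096] [ 0.42  0.68 -0.36] [-0.493  0.5    0.5    2.181 -0.444  0.558  0.448]
t 27.7 eef [480.6 -19.5   9.6] jig [[  9.9 126. ]] z 9.6 turn needed [0.0024 0.0001 0.0009] Fjig 0.63 -0.49 -0.36 grip -0.002
(10, 120, 9) [ 6.   0.8 -0.6]
(10, 117, 9) [ 9.   1.1 -0.6]
```

View pics/w21.png

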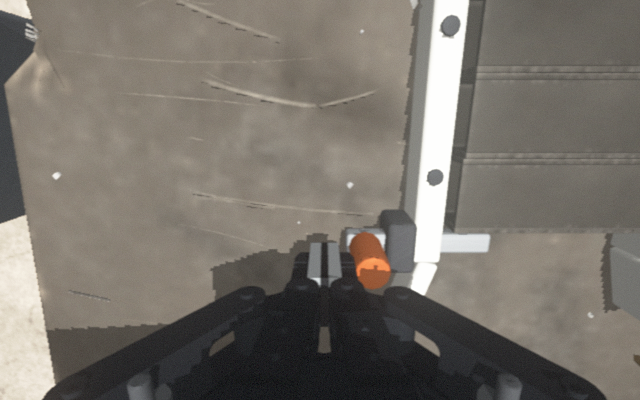

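View pics/s21c.png

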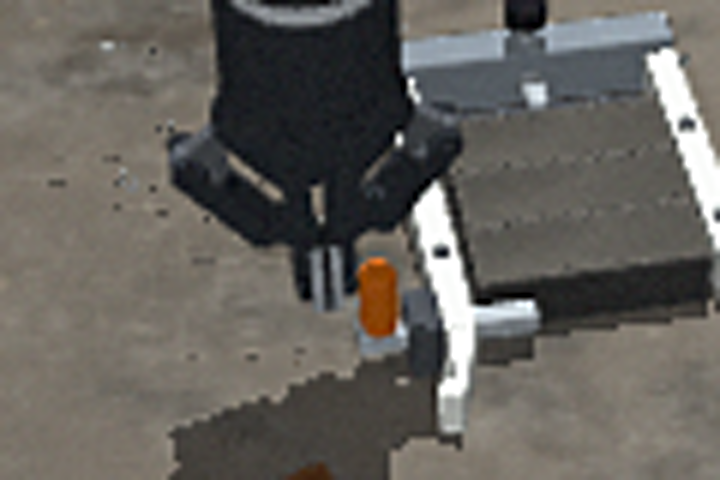

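Emit:
drive_tool --slide '[[1.5,0.2,0],[3,0.4,0],[4.5,0.6,0],[6,0.7,0],[7,0.8,0]]' --turn '[[0,0,0],[0,0,0],[0,0,0],[0,0,0],[0,0,0]]' --gripper '[0,0,0,0,0]'

```text
t: 28.2
eef_pos: [0.4876, -0.0188, 0.0095]
tool_rot: [0.706, -0.04, 0.706, 0.038]
contact_force: [-3.3, -1.5, 0.4]
gripper_width: 0.003
```

```bash
cat > kn.py <<'E'
from h import *; import pickle,sys
from station import bot
for n in ("side","wrist"):
    c=bot.read_camera(n); hsv=cv2.cvtColor(c["color"],cv2.COLOR_RGB2HSV)
    m=((hsv[...,0]<14)&(hsv[...,1]>215)&(hsv[...,2]>120)).astype(np.uint8)
    k,l,s,ce=cv2.connectedComponentsWithStats(m); i=[j for j in range(1,k) if s[j,4]>20]
    print(n,[(s[j].tolist(),ce[j].round(1).tolist(),J(cast(c,ce[j],.039)).round(1).tolist()) for j in i])
rep()
E
python3 kn.py
```

```text
side []
wrist []
t 28.3 eef [487.7 -18.8   9.5] jig [[  9.9 118.9]] z 9.5 turn needed [0.0024 0.0001 0.0009] Fjig 0.24 1.79 0.66 grip 0.002
```

Force still about the sliding value. Advance in small steps.

Emit:
drive_tool --slide '[[0.7,0.1,0],[1.4,0.2,0],[2,0.2,0]]' --turn '[[0,0,0],[0,0,0],[0,0,0]]' --gripper '[0,0,0]'

```text
t: 28.6
eef_pos: [0.4882, -0.0187, 0.0093]
tool_rot: [0.705, -0.04, 0.707, 0.038]
contact_force: [-7.7, -1.8, 4.0]
gripper_width: -0.001
```

```bash
python3 -c "
from h import *
rep()"; python3 snap.py wrist w22
```

```text
t 28.6 eef [488.2 -18.7   9.3] jig [[  9.9 118.5]] z 9.3 turn needed [ 0.0022 -0.0028  0.0011] Fjig -0.97 7.86 3.99 grip -0.001
28.65 [ 0.4881 -0.0187  0.0093] [-5.83 -0.65  4.75] [-0.49   0.511  0.499  2.162 -0.445  0.571  0.446]
```

View pics/w22.png

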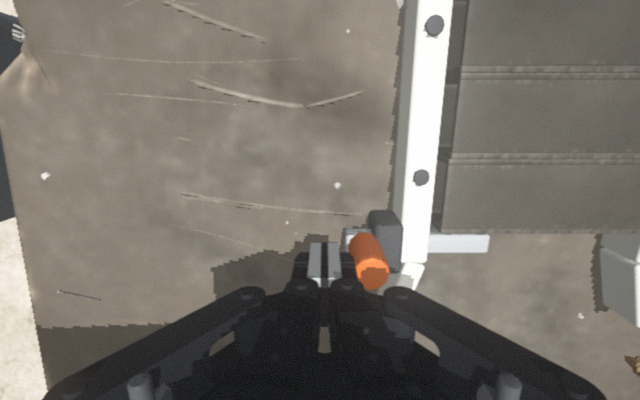

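Run:
```python
from h import *; import pickle
c=pickle.load(open("pics/w22.pkl","rb"))
print("tip",J(cast(c,[[488,236],[489,251]],.022)).round(1).tolist(),"knob",J(cast(c,[[376,279]],.056)).round(1).tolist(),"railinner",J(cast(c,[[428,240]],.026)).round(1))
```

```text
tip [[14.5, 25.3], [5.3, 23.4]] knob [[7.2, 93.5]] railinner [[13.8 60.3]]
```

Emit:
drive_tool --slide '[[2,0.2,0],[2.5,0.3,0],[2.5,0.3,0],[0,0,0],[-6,-0.6,0],[-20,-2,0],[-30,-3,10],[-30,-3,50],[-30,-3,90],[-30,-3,100]]' --turn '[[0,0,0],[0,0,0],[0,0,0],[0,0,0],[0,0,0],[0,0,0],[0,0,0],[0,0,0],[0,0,0],[0,0,0]]' --gripper '[0,0,0,0,0,0,0,0,0,0]'

```text
t: 29.65
eef_pos: [0.4613, -0.0217, 0.1128]
tool_rot: [0.708, -0.039, 0.704, 0.039]
contact_force: [0.7, 0.6, 0.6]
gripper_width: 0.0
```

Emit:
drive_tool --slide '[[0,-30,20],[0,-60,40],[0,-90,60],[10,-130,80],[20,-170,90],[20,-210,90],[20,-240,90],[20,-240,90]]' --turn '[[0,0,0],[0,0,0],[0,0,0],[0,0,0],[0,0,0],[0,0,0],[0,0,0],[0,0,0]]' --gripper '[0,0,0,0,0,0,0,0]'

```text
t: 30.45
eef_pos: [0.4806, -0.2666, 0.203]
tool_rot: [0.708, -0.038, 0.704, 0.035]
contact_force: [-0.6, 0.3, 0.9]
gripper_width: -0.002
```

```bash
python3 -c "
from h import *
rep()"; python3 snap.py side s23; python3 snap.py top t23; python3 -c "
import cv2
a=cv2.imread('pics/s23.png')[150:260,220:380]; cv2.imwrite('pics/s23c.png',cv2.resize(a,None,fx=5,fy=5,interpolation=2))
a=cv2.imread('pics/t23.png')[150:260,220:380]; cv2.imwrite('pics/t23c.png',cv2.resize(a,None,fx=5,fy=5,interpolation=2))"
```

```text
t 30.45 eef [ 480.6 -266.6  203. ] jig [[-235.7  153.6]] z 203.0 turn needed [0.004  0.0059 0.0078] Fjig 0.32 0.6 0.95 grip -0.002
30.5 [ 0.4809 -0.2639  0.2026] [-0.03  0.26  0.55] [-0.241  0.326  0.788  1.899 -0.271  1.02   0.769]
30.55 [ 0.4812 -0.262   0.2023] [ 0.24 -0.3  -0.71] [-0.243  0.326  0.787  1.9   -0.271  1.02   0.769]
```

View pics/s23c.png

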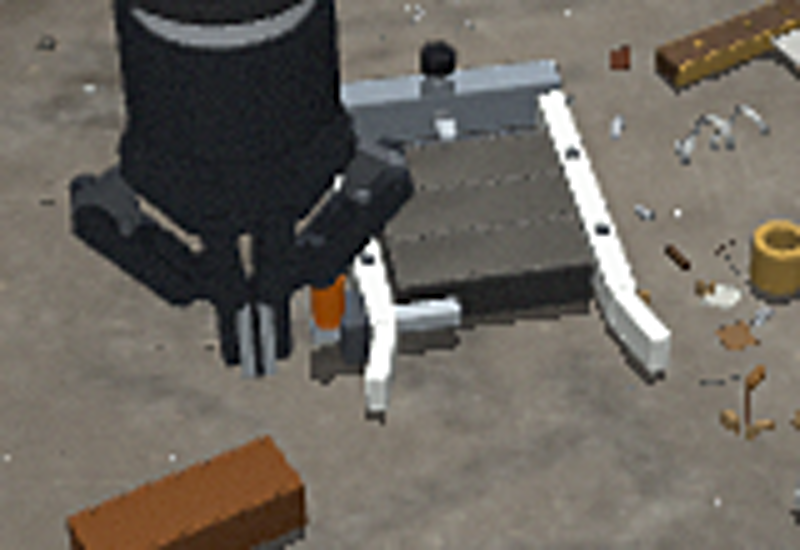

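View pics/t23c.png

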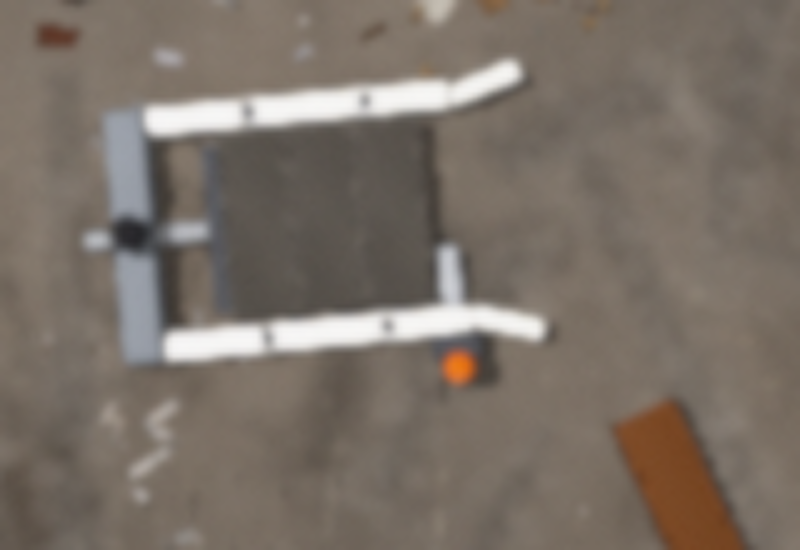

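Run:
```python
from h import *; import pickle
a=cv2.imread("pics/top0.png"); t=pickle.load(open("pics/t23.pkl","rb")); b=t["color"][:,:,::-1]
for r in (183,190,206): print(a[r,252:266].mean(1).astype(int),b[r,252:266].mean(1).astype(int))
cr=lambda p:np.array(p,float)/5+[220,150]-.4
print("knob",J(cast(t,cr([[459,367]]),.056)),"boltTip",J(cast(t,cr([[449,242]]),.022)),"row rear",J(cast(t,cr([[433,150],[440,240]]),.03)))
for n,m in (("top",b),): 
    d=np.abs(a.astype(int)-b).max(2)[90:270,150:460]>40; k,l,s,_=cv2.connectedComponentsWithStats(d.astype(np.uint8)); print([ (x[:4]+[150,90,0,0]).tolist() for x in s[1:] if x[4]>8])
```

```text
[ 67  79  99 111 115 116 115 113 107  97  85  70  60  64] [ 68  80  99 111 116 116 116 114 108  99  90  85  83  83]
[ 59  64  75  93 103 106 105 102  94  91  90  85  70  61] [ 60  63  76  93 104 107 106 102  96  91  92  92  92  90]
[ 71  59  60  70  87  96 100 101 104 107 101  93  84  69] [ 72  61  60  70  88  98  99 102 106 108 103  96  90  86]
knob [[ 8.03149545 95.0659684 ]] boltTip [[ 6.79878715 20.88906235]] row rear [[ 10.94088091 -33.61382945]
 [ 11.9508562   19.69632606]]
[[355, 167, 7, 11], [304, 176, 3, 19], [347, 181, 2, 7], [352, 185, 12, 18], [370, 184, 3, 13], [348, 191, 3, 8], [307, 199, 6, 12], [337, 202, 6, 5], [269, 205, 4, 4], [417, 207, 31, 33], [407, 211, 17, 37], [419, 211, 4, 6], [308, 220, 12, 22], [446, 227, 14, 22], [423, 242, 13, 12]]
```

```bash
python3 -c "
from station import bot
print(bot.hand_in())"
```

```text
the job is handed in; nothing more can be done
None
```

The three black offcuts are home against the end stop, the bolt is fully across behind them, and I handed the job in at about 31 s of the 64 s allowed. The hand-in returned no verdict.

**How it went**
- I first nudged each offcut endways so all three were centred on the jig. Then I slid them in as one closed row with two spread fingers. Nothing was lifted and nothing jammed.
- Once the row stopped against the end stop, I leaned on it with about 11.6 N at the tool for a little over a second. About 5 N of that was sliding friction, so I estimate 6–7 N reached the stop; I could not measure that directly.
- I pushed the bolt home by its knob until the force climbed at the end of its travel, then let go and moved the arm clear.

**Last checks**

| Check | Measured | Expected |
|---|---|---|
| Row's rear face (after the lean, before bolting) | x = 20.0 and 19.9 mm, square | 20 mm |
| Knob, off the jig's middle line | 95 mm | 95 mm when closed |
| Bolt tip, from the middle line | 24 mm (wrist camera), 21 mm (top camera) | 23 mm |
| Stop, back edge in the top camera | same pixels as before the push | not moved |

**What disagreed**
- **Fingertip height:** the shut fingertips sit about 20–25 mm above the reported tool point, and higher when the fingers are open. I set push heights from the pictures and the force readings instead.
- **Row's rear face from above:** the last top view gave x of about 11–12 mm. I put that down to the dark rear face blurring into the edge, and went by the wrist camera.
- **Tin, key and bushing:** I never went near the screw tin, chuck key or brass bushing. The before/after difference in the top view showed changes near the chuck key, which I took for the arm's shadow and did not confirm separately.

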